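# Clamp air-cylinder barrels in the gang vee jig and lock the bar

## Task

Clamp every air-cylinder barrel on the bench into the vee jig: lift the sprung bar out of its fork and turn it aside, lay each barrel in a groove of its own, then turn the bar back over them and let it down into its fork. With the bar down, push the square-bored tee key fully onto the square of the turn-button lock, turn the lock with it (counter-clockwise) as far as it goes so that its dog lies over the bar, then take the key off and stand it upright in the wooden tray. There are two or three barrels; leave the other things on the bench where they are.

Things in the scene. Friction and masses are not known exactly. Their poses are not given: they have to be found in the camera images.
- jig: grey vee jig fixed on the bench, base plate 246 x 124 x 12 mm; origin on its underside below the middle groove; x runs along the closed bar from the lock end to the post, y along the three grooves, z up. Each groove is two aluminium vee saddles 10 mm wide, 30 mm either side of the middle, tops at z = 0.037, with room for fingers between them; grooves are 54 mm apart
- groove0 (a point): where the centre of a barrel's round axis lies when it rests in the groove next to the lock: jig frame (-0.054, 0, 0.038)
- groove1 (a point): the same for the middle groove: jig frame (0, 0, 0.038)
- groove2 (a point): the same for the groove next to the post: jig frame (0.054, 0, 0.038)
- post (a point): top of the upright post on whose vertical axis the bar slides and turns: jig frame (0.112, 0, 0.090)
- bar_lift (a joint): height of the bar on its post, 0 to 0.030 m; spring and weight press it down with about 7 N at 0, 11 N at 0.030, so it sinks by itself when let go. Empty it rests at 0, its underside at jig z = 0.048; on barrels at 0.002 to 0.004. It must be up 0.012 before it can turn out of the fork; lift it 0.020 or more to pass over barrels and fork
- bar_swing (a joint): turn of the bar about the post, rad: 0 = over the grooves, free end in the fork (22 mm slot, top at jig z = 0.058), growing counter-clockwise seen from above (free end towards the jig's -y) to 1.5; light friction, stays where it is left. Above 1.2 all grooves are clear
- bar_knob (a point): middle of the upright black round lifting knob, 22 mm across, 34 mm high (17 mm above and below this point), on the bar 139 mm from the post axis, turning with it. The bar is 16 mm wide, 10 mm thick, its top at the knob's foot, its free end 214 mm from the post axis
- lock (a joint): turn of the turn-button lock, rad: 0 (dog along the jig's -x) to 1.5 (dog over the bar's end), counter-clockwise seen from above; friction 0.06 N m, stays where it is left. It starts between 0 and 0.25
- lock_drive (a point): on the lock's vertical axis at the foot of its square drive (jig frame (-0.092, 0.036, 0.073)): a 10 mm square, 16 mm tall, with a round taper 6 mm tall on top, 10 mm across at its foot and 6 mm at its tip. Its x and y axes are square to its faces and turn with the lock
- key: loose dark steel tee key, a 26 x 26 x 42 mm block standing upright, origin under its middle; square bore 12 mm wide, 20 mm deep from below, square with the block; a 10 mm crossbar 84 mm long runs along its x at 34 mm height, so grip the block by its y faces. 0.14 kg. Fully on, its underside is level with point lock_drive. Quarter turns fit as well
- tray: fixed wooden tray, 110 x 110 mm, walls 22 mm high and 4 mm thick, floor about 4 mm thick; origin under its centre
- barrel0: aluminium air-cylinder barrel: round 26 mm tube, 84 mm long between two square 34 mm end caps 14 mm thick; 112 mm long in all along its own y; lies on its caps, axis 17 mm up; origin under its middle, 17 mm off the axis. In a groove it may lie rolled about its axis. 0.11 to 0.22 kg. May be absent (None)
- barrel1: aluminium air-cylinder barrel: round 26 mm tube, 84 mm long between two square 34 mm end caps 14 mm thick; 112 mm long in all along its own y; lies on its caps, axis 17 mm up; origin under its middle, 17 mm off the axis. In a groove it may lie rolled about its axis. 0.11 to 0.22 kg. May be absent (None)
- barrel2: aluminium air-cylinder barrel: round 26 mm tube, 84 mm long between two square 34 mm end caps 14 mm thick; 112 mm long in all along its own y; lies on its caps, axis 17 mm up; origin under its middle, 17 mm off the axis. In a groove it may lie rolled about its axis. 0.11 to 0.22 kg. May be absent (None)
- barrel0_mid (a point): centre of barrel0, on its axis, half way along
- barrel1_mid (a point): centre of barrel1, on its axis, half way along
- barrel2_mid (a point): centre of barrel2, on its axis, half way along
- mitre_saw: big mitre saw fixed on the bench between jig and barrels; origin under its middle. Its base starts 60 mm nearer the robot than the origin; its mitre arm with its orange knob reaches 320 mm nearer at y = 0.03 to 0.09 of the world, 82 mm high; blade and motor hang from 0.24 m up over the base: pass in front of them
- sanding_block: loose bystander: cork sanding block, 63 x 100 x 29 mm, origin under its centre
- pencil: loose bystander: carpenter's pencil, 13 x 178 x 9 mm
- spanner: loose bystander: spanner, 31 x 173 x 8 mm

How it is judged:
On the way, in this order (a step that is already met when the one before it is completed fails the run):
1. the bar is lifted out of its fork and turned aside (value of joint bar_swing above 1 rad), for 0.2 s.
2. every barrel lies in a groove while the bar is aside ((distance between barrel0_mid and groove0 below 0.014 m or distance between barrel0_mid and groove1 below 0.014 m or distance between barrel0_mid and groove2 below 0.014 m) and angle between the y axis of each of barrel0, barrel1, barrel2 and the y axis of jig, either way round below 0.12 rad and (distance between barrel1_mid and groove0 below 0.014 m or distance between barrel1_mid and groove1 below 0.014 m or distance between barrel1_mid and groove2 below 0.014 m) and (distance between barrel2_mid and groove0 below 0.014 m or distance between barrel2_mid and groove1 below 0.014 m or distance between barrel2_mid and groove2 below 0.014 m) and value of joint bar_swing above 0.5 rad), for 0.2 s.
3. the bar is back over the barrels and down in its fork ((distance between barrel0_mid and groove0 below 0.014 m or distance between barrel0_mid and groove1 below 0.014 m or distance between barrel0_mid and groove2 below 0.014 m) and angle between the y axis of each of barrel0, barrel1, barrel2 and the y axis of jig, either way round below 0.12 rad and (distance between barrel1_mid and groove0 below 0.014 m or distance between barrel1_mid and groove1 below 0.014 m or distance between barrel1_mid and groove2 below 0.014 m) and (distance between barrel2_mid and groove0 below 0.014 m or distance between barrel2_mid and groove1 below 0.014 m or distance between barrel2_mid and groove2 below 0.014 m) and value of joint bar_swing below 0.06 rad and value of joint bar_lift below 0.008 m), for 0.2 s.
4. the key is fully on the lock's square, the lock not yet turned (horizontal distance between key and lock_drive below 0.004 m and distance between key and lock_drive below 0.006 m and angle between key's own z axis and vertical below 0.12 rad and value of joint bar_swing below 0.06 rad and value of joint bar_lift below 0.008 m and value of joint lock below 0.6 rad), for 0.1 s.
5. the lock is turned over the bar with the key on it (horizontal distance between key and lock_drive below 0.004 m and distance between key and lock_drive below 0.006 m and angle between key's own z axis and vertical below 0.12 rad and value of joint bar_swing below 0.06 rad and value of joint bar_lift below 0.008 m and value of joint lock above 1.25 rad), for 0.1 s.
At the end, for the whole second after the job is handed in: every barrel present lies in a groove (centre within 14 mm of a groove's site, axis within 0.12 rad of the groove), the bar is down in its fork (swing under 0.06 rad, lift under 8 mm), the lock is turned beyond 1.25 rad, and the key stands upright on the tray's floor; all at rest (all of step 3 and value of joint lock above 1.25 rad and x of key in the frame of tray between -0.048 and 0.048 m and y of key in the frame of tray between -0.048 and 0.048 m and z of key in the frame of tray below 0.01 m and angle between key's own z axis and vertical below 0.15 rad and linear speed of each of barrel0, barrel1, barrel2, key below 0.02 m/s); the robot touches nothing.
It fails at once if a bystander is pushed more than 4 cm away (distance of any of sanding_block, pencil, spanner from where it was at the start of the episode above 0.04 m).
Of barrel0, barrel1, barrel2 only 2 to 3 are there at a start; the rules pass over those that are not, and their reading is None.
At some moment in a run one of barrel0, barrel1, barrel2 may be knocked a few centimetres aside while the robot is not near it.
It also fails if it takes over 210 s, if anything falls off the work surface, if the arm or the gripper's body presses on something with over 40 N, if the wrist force passes 120 N, or if a joint passes its speed limit or range.

## Robot

A 6-joint arm with a two-finger parallel gripper is mounted at the origin on a cart in front of the work surface, level with it; the furniture and walls round the work are solid. World frame = base frame: x ahead of the robot, y to its left, z up, the work surface at z = 0. Lengths are in m, angles in rad, forces in N, time in s.
With the tool pointing down it reaches from about 0.325 to 0.9 m from the base axis. Payload 3.5 kg.
Tool frame: the origin (TCP) lies midway between the tips of the shut fingers; the grasp point (between the pads) lies pinch_z behind it (pinch_z is the distance from the TCP to the grasp point, in m); z points along the fingers, y is the line along which they close (so a half turn about z gives the same grasp; the last joint's range is limited). The gripper opens to 85 mm and grips with 20 to 120 N. Pads are 22 mm wide; open, the fingers measure 114 mm over their backs; the gripper's body (76 mm by 85 mm) begins 54 mm behind the grasp point. The pads swing forward as they close: fully open they stand 13 mm farther back than shut.
Start: joints at [-1.233, 0.276, -0.026, 1.268, 0, 1.467], TCP at [0.267, -0.565, 0.203] pointing down, gripper open.
Joint ranges: [-3.12, 3.12], [-0.85, 1.88], [-1.08, 1.24], [-1.95, 2.15], [-1.57, 1.53], [-3.14, 3.14]. Speed limits (rad/s): [2.57, 2.57, 3.14, 3.14, 3.14, 3.14].

## Interface

Orientations are given as [roll, pitch, yaw] about the fixed x, y, z axes, in that order (R = Rz(yaw) Ry(pitch) Rx(roll)).
In Python, from workcell import state, get_image, camera_model, job_done, search_frame, trace, pinpoint, pinch_z gives the robot as it stands.
- The arm moves only by the shell command python3 -m inch 'ROWS' [OPENING] [FORCE]. ROWS is JSON, a list of rows, each an object with "dp": the shift along the world's x, y, z normalised to -1 to 1, where 1 is 0.4 m, a list of three; "rotation": the turn, a rotation vector about the world's x, y, z normalised to -1 to 1, where 1 is pi rad, a list of three. In form: [{"dp": [dx, dy, dz], "rotation": [rx, ry, rz]}, ...]. A call has exactly 5 rows; each row shifts and turns the commanded pose from where the row before left it; what a row does not reach is not made up. A row lasts 1/8 s, in which the tool goes at most 62.5 mm and 10.7 degrees, less where a joint would pass 70% of its speed; a pose out of reach is approached as far as the arm can. A call with a number of a shift or a turn outside -1 to 1 is refused whole. A call with a gripper value outside its range is refused whole. OPENING is the closure, from 0 (fully open) to 1 (shut), set as the call begins (- or left out, the last holds). The fingers move at their own pace and stop on an object; FORCE is the grip in N (left out, the last holds). Time passes only in rows, so rows that do not move let the fingers close, or fill a call up. It gives the time, the measured TCP pose, the force, the opening and the grip force at its end, in the units of the state.
- state(): the state, without advancing time (a new reading comes with each control period).
- get_image(name): name is "side" or "top" or "wrist"; returns (picture, depth): 420x560x3 uint8, red, green, blue; 420x560 float32, m along the optical axis (not along the pixel's ray), 0 where there is no reading.
- camera_model(name): a dict with "K" (3x3 intrinsics, pixels), "pose" (4x4, takes a point from camera to world coordinates). Camera axes: x right, y up, looking along -z (the intrinsics and any distortion apply to the point x, -y, -z); pixel columns grow to the right and rows downward; lengths in m; the calibration is good to about 2 mm. The wrist camera is an equidistant fisheye: a pixel r from the principal point sees the ray r / f radians off the axis. A picture is of the moment at which its call begins: read the wrist's pose just before it. camera_model takes no time and is no camera call; for the wrist camera it gives the pose at the moment of the call.
- job_done(): hands the job in; it is judged then, once.
Trained networks look in the newest picture that a camera, given by its name, has taken for a name from the list of things; names that differ only in an ending like _2 or _b are one class to them, and where a whole thing is asked for, a point or a joint stands for the part that bears it (a point fixed in the world has none). Each returns a list of dicts, best first, with "score" (0 to 1); they miss things now and then, are a little off and sometimes report something else, mostly with a low value. They report only what shows in the picture. A call takes as long as a camera call.
- search_frame(camera, name): "rect" ([left, top, right, bottom] in pixels, round what is visible of it).
- trace(camera, name): "region" (420x560 bool, what is visible of it) and "rect" ([left, top, right, bottom] in pixels, round what is visible of it).
- pinpoint(camera, name): "centre" ([column, row] in pixels: a listed point, or the origin of a listed thing).
The state is a dict: "time": time; "joint_pos": joint angles; "dq": joint speeds; "tau": joint torques, N m; "position": TCP position; "orientation": TCP orientation; "contact_force": force on the tool from outside, world axes, zero at the start; "ft_torque": the same for the moment, N m; "opening": opening from 0.0 (shut) to 1.0 (fully open); "finger_force": force on a finger pad.
Only numpy, scipy, OpenCV 4.12 (cv2) and the standard library are available. Lean on these libraries where they do the work, as an engineer would, in place of code of your own. Each camera call takes 0.05 s, during which the arm holds its last target. There are 200 camera calls.

## Working session

There is one attempt and no reset: what is moved stays moved. The work goes in short steps, Python scripts to look and compute and a shell command to move; the robot and the scene stay as the last step left them, time stands still between calls to the robot, and variables do not carry over. Pictures are saved under pics/ and viewed, at most 14 in all, crops included, and the job is handed in when it is done.

```bash
ls; mkdir -p pics; cat > h.py <<'E'
import numpy as np,cv2
from workcell import *
def ray(cam,px,M=None):
    m=M or camera_model(cam);K=np.array(m["K"]);T=np.array(m["pose"])
    x=(px[0]-K[0,2])/K[0,0];y=(px[1]-K[1,2])/K[1,1]
    if cam=="wrist":
        r=np.hypot(x,y);s=np.sin(r)/r if r>1e-9 else 1;d=np.array([x*s,-y*s,-np.cos(r)])
    else: d=np.array([x,-y,-1.])
    return T[:3,3],T[:3,:3]@d
def at_z(cam,px,z,M=None):
    o,d=ray(cam,px,M);return o+d*(z-o[2])/d[2]
def dep(cam,px,D,M=None):
    o,d=ray(cam,px,M);m=M or camera_model(cam)
    c,r=int(round(px[0])),int(round(px[1]));w=D[max(0,r-1):r+2,max(0,c-1):c+2];w=w[w>0]
    if not len(w):return None
    k=-(np.array(m["pose"])[:3,:3].T@d)[2]
    return o+d*np.median(w)/k
def save(n,im):cv2.imwrite(f"pics/{n}.png",im[:,:,::-1])
E
python3 - <<'E'
from h import *
s=state();print({k:np.round(v,3) if not isinstance(v,dict) else v for k,v in s.items()}, pinch_z)
for c in("top","side"):
    im,D=get_image(c);save(c,im);m=camera_model(c);print(c,np.round(m["pose"],3).tolist(),np.round(m["K"],1).tolist(), m.keys())
    for n in["jig","post","groove0","groove1","groove2","bar_knob","lock_drive","key","tray","barrel0_mid","barrel1_mid","barrel2_mid","mitre_saw","sanding_block","pencil","spanner"]:
        for q in pinpoint(c,n)[:3]:
            p=dep(c,q["centre"],D);print(n,round(q["score"],2),np.round(q["centre"],1),None if p is None else np.round(p,3))
E
```

```text
pics
{'time': np.float64(0.0), 'joint_pos': array([-1.233,  0.277, -0.028,  1.268,  0.   ,  1.467]), 'dq': array([ 0.001,  0.   , -0.001,  0.   , -0.   , -0.001]), 'tau': array([-0.0000e+00, -4.4551e+01,  2.9520e+01,  1.6000e-02,  0.0000e+00,
       -0.0000e+00]), 'position': array([ 0.266, -0.564,  0.202]), 'orientation': array([-3.139, -0.   ,  0.441]), 'contact_force': array([-0.508,  0.336,  0.429]), 'ft_torque': array([-0.007,  0.012, -0.004]), 'finger_force': np.float64(0.0), 'opening': np.float64(1.0)} 0.0187
top [[-0.028, 0.986, -0.161, 0.405], [-1.0, -0.028, 0.002, -0.069], [-0.003, 0.161, 0.987, 1.204], [0.0, 0.0, 0.0, 1.0]] [[381.7, 0.0, 270.7], [0.0, 381.7, 210.9], [0.0, 0.0, 1.0]] dict_keys(['K', 'pose'])
side [[0.955, 0.147, -0.257, 0.26], [-0.296, 0.491, -0.819, -1.148], [0.005, 0.859, 0.512, 0.782], [0.0, 0.0, 0.0, 1.0]] [[472.9, 0.0, 276.1], [0.0, 472.9, 201.8], [0.0, 0.0, 1.0]] dict_keys(['K', 'pose'])
jig 0.77 [258.3 273.9] [ 0.492 -0.264  0.03 ]
jig 0.65 [196.4 182.3] [0.42  0.248 0.033]
post 0.92 [300.2 234.4] [ 0.619 -0.212  0.089]
groove0 0.86 [240.5 269.8] [ 0
[... 473 characters left out ...]
r_knob 0.7 [238.  268.2] [ 0.453 -0.21   0.015]
lock_drive 0.7 [214.7 250.2] [ 0.413 -0.098  0.002]
lock_drive 0.6 [246.1 185.6] [0.552 0.091 0.082]
key 0.51 [219.  235.1] [ 0.439 -0.03   0.001]
tray 0.63 [242.1 167.8] [0.603 0.362 0.005]
barrel0_mid 0.43 [210.5 201.1] [0.433 0.048 0.072]
barrel1_mid 0.61 [197.1 176.4] [0.43  0.295 0.03 ]
barrel2_mid 0.69 [250.2 183.9] [0.587 0.182 0.035]
barrel2_mid 0.45 [218.7 234.5] [ 0.438 -0.03   0.004]
sanding_block 0.56 [317.8 324.8] [ 0.57  -0.466  0.03 ]
pencil 0.85 [254.4 323.1] [ 0.446 -0.397  0.004]
spanner 0.68 [267.1 340.6] [ 0.458 -0.457  0.007]
spanner 0.48 [318.1 319. ] [ 0.578 -0.449  0.028]
spanner 0.27 [219.5 232.5] [ 0.44  -0.032  0.011]
```

View pics/top.png

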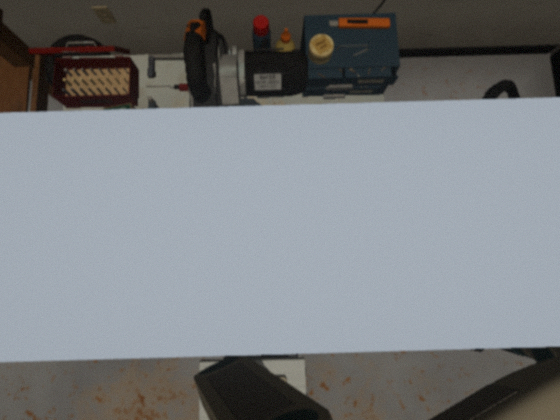

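View pics/side.png

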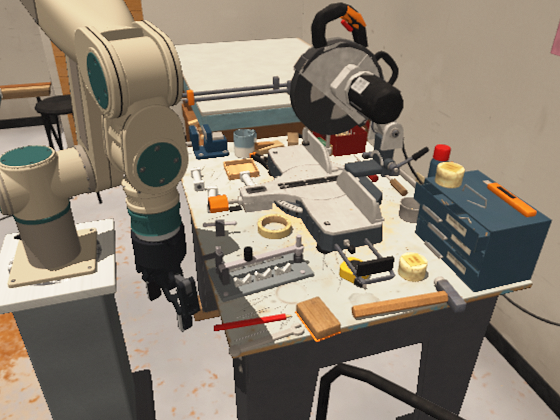

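```bash
python3 - <<'E'
import cv2
im=cv2.imread("pics/side.png");cv2.imwrite("pics/crop.png",cv2.resize(im[140:350,180:345],None,fx=4,fy=4,interpolation=cv2.INTER_CUBIC)[:600*1+240][:840])
c=im[145:345,180:345];cv2.imwrite("pics/crop.png",cv2.resize(c,None,fx=3,fy=3,interpolation=cv2.INTER_CUBIC))
E
```

```text
(no output)
```

View pics/crop.png

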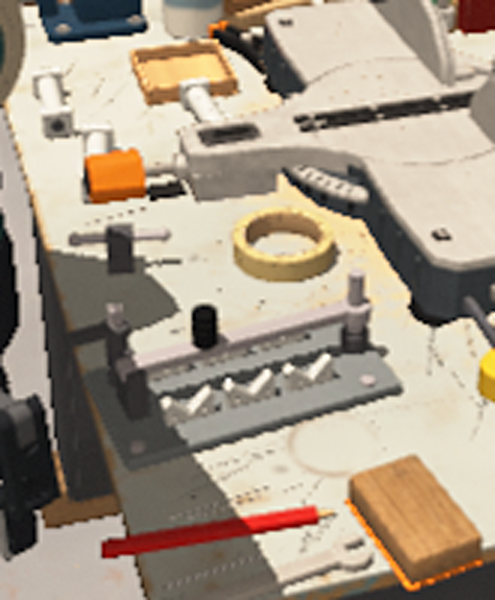

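```bash
python3 -m inch '[{"dp":[0.06,0.1,0.05],"rotation":[0,0,0]},{"dp":[0.06,0.1,0.05],"rotation":[0,0,0]},{"dp":[0.06,0.1,0.05],"rotation":[0,0,0]},{"dp":[0.06,0.1,0.05],"rotation":[0,0,0]},{"dp":[0.06,0.1,0.05],"rotation":[0,0,-0.03]}]' 0
python3 -m inch '[{"dp":[0.06,0.1,0.02],"rotation":[0,0,-0.03]},{"dp":[0.06,0.1,0],"rotation":[0,0,-0.02]},{"dp":[0.04,0.1,0],"rotation":[0,0,0]},{"dp":[0,0,0],"rotation":[0,0,0]},{"dp":[0,0,0],"rotation":[0,0,0]}]'
cat >> h.py <<'E'
NAMES=["post","groove1","bar_knob","lock_drive","key","tray","barrel0_mid","barrel1_mid","barrel2_mid"]
def look(n,names=NAMES,cam="wrist",k=3,show=True):
    M=camera_model(cam);im,D=get_image(cam);save(n,im);R={}
    for a in names:
        for q in pinpoint(cam,a)[:k]:
            o,d=ray(cam,q["centre"],M)
            m=-(np.array(M["pose"])[:3,:3].T@d)[2];c,r=np.round(q["centre"]).astype(int);w=D[max(0,r-1):r+2,max(0,c-1):c+2];w=w[w>0]
            p=o+d*np.median(w)/m if len(w) else None
            R.setdefault(a,[]).append((q["score"],q["centre"],p))
            if show:print(a,round(q["score"],2),np.round(q["centre"],1),None if p is None else np.round(p,4))
    return M,im,D,R
E
python3 - <<'E'
from h import *
M,im,D,R=look("w1");print(np.round(M["pose"],3).tolist(),np.round(M["K"],1).tolist())
for n,z in(("post",.09),("bar_knob",.075),("lock_drive",.073),("groove1",.038)):
    for q in R.get(n,[]):print(n,at_z("wrist",q[1],z,M).round(4))
E
```

```text
time: 2.33
position: [0.3873, -0.364, 0.3039]
orientation: [3.141, -0.0, 0.344]
contact_force: [0.7, 0.2, -0.6]
opening: 0.995
finger_force: 0.0
time: 2.95
position: [0.4506, -0.2455, 0.3112]
orientation: [3.141, 0.0, 0.19]
contact_force: [-0.7, 0.2, 0.1]
opening: 1.0
finger_force: 0.0
post 0.93 [276.1  41.5] [ 0.6133 -0.2182  0.09  ]
groove1 0.85 [267.5 170. ] [ 0.4514 -0.2384  0.0575]
groove1 0.69 [271.1 128.8] [ 0.5059 -0.2327  0.0575]
groove1 0.57 [274.8  90.8] [ 0.5555 -0.228   0.0569]
bar_knob 0.66 [266.8 153.4] [ 0.4777 -0.2331  0.0919]
lock_drive 0.81 [235.2 197.3] [ 0.4111 -0.2033  0.0739]
key 0.85 [128.7 146.8] [ 0.4482 -0.0339  0.0407]
barrel0_mid 0.75 [ 39.2 130.1] [0.4542 0.1491 0.0299]
barrel2_mid 0.66 [23.2 47.1] [0.595  0.2105 0.03  ]
[[0.19, 0.931, 0.31, 0.53], [-0.982, 0.18, 0.061, -0.231], [0.001, -0.316, 0.949, 0.481], [0.0, 0.0, 0.0, 1.0]] [[325.2, 0.0, 273.2], [0.0, 325.2, 214.8], [0.0, 0.0, 1.0]]
post [ 0.6133 -0.2182  0.09  ]
bar_knob [ 0.4754 -0.2332  0.075 ]
lock_drive [ 0.4109 -0.2033  0.073 ]
groove1 [ 0.4478 -0.2387  0.038 ]
groove1 [ 0.5048 -0.2328  0.038 ]
groove1 [ 0.5566 -0.2279  0.038 ]
```

View picture.

View pics/w1.png

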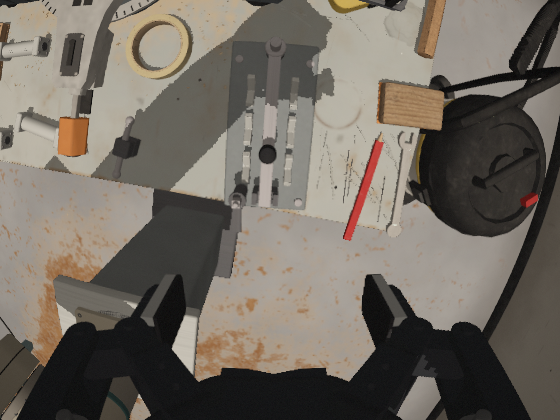

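```bash
python3 -m inch '[{"dp":[0.016,0.008,-0.12],"rotation":[0,0,-0.025]},{"dp":[0.016,0.008,-0.12],"rotation":[0,0,0]},{"dp":[0.016,0.008,-0.12],"rotation":[0,0,0]},{"dp":[0.0155,0.0065,-0.11],"rotation":[0,0,0]},{"dp":[0,0,-0.06],"rotation":[0,0,0]}]' 0
python3 -m inch '[{"dp":[0,0,-0.05],"rotation":[0,0,0]},{"dp":[0,0,-0.04],"rotation":[0,0,0]},{"dp":[0,0,0],"rotation":[0,0,0]},{"dp":[0,0,0],"rotation":[0,0,0]},{"dp":[0,0,0],"rotation":[0,0,0]}]' 0
python3 -m inch '[{"dp":[0,0,0],"rotation":[0,0,0]},{"dp":[0,0,0],"rotation":[0,0,0]},{"dp":[0,0,0],"rotation":[0,0,0]},{"dp":[0,0,0],"rotation":[0,0,0]},{"dp":[0,0,0],"rotation":[0,0,0]}]' 1 70
```

```text
time: 4.08
position: [0.4748, -0.232, 0.0964]
orientation: [-3.139, 0.003, 0.111]
contact_force: [-0.2, -0.3, -0.1]
opening: 1.0
finger_force: 0.0
time: 4.7
position: [0.477, -0.2337, 0.0642]
orientation: [3.14, -0.002, 0.111]
contact_force: [0.1, -0.1, 0.4]
opening: 1.002
finger_force: 0.0
time: 5.32
position: [0.4763, -0.2332, 0.0633]
orientation: [3.141, -0.0, 0.111]
contact_force: [1.1, -0.5, 0.4]
opening: -0.002
finger_force: 0.4
```

```bash
python3 - <<'E'
from h import *
print(state()["opening"],state()["finger_force"])
M,im,D,R=look("w2",["bar_knob","post","lock_drive"])
im,D=get_image("side");cv2.imwrite("pics/s2.png",cv2.resize(im[180:330,150:350],None,fx=2,fy=2)[:,:,::-1])
w=cv2.imread("pics/w2.png");s=cv2.imread("pics/s2.png");
cv2.imwrite("pics/c2.png",np.hstack([cv2.resize(w,(400,300)),s]))
E
```

```text
-0.001915974134447536 0.3717616339417873
bar_knob 0.69 [271.6 265.3] [ 0.4868 -0.2318  0.0974]
bar_knob 0.52 [444.1 268.7] [ 0.4495 -0.3865  0.0077]
lock_drive 0.23 [442.6 267.8] [ 0.4502 -0.3847  0.0075]
```

View pics/c2.png

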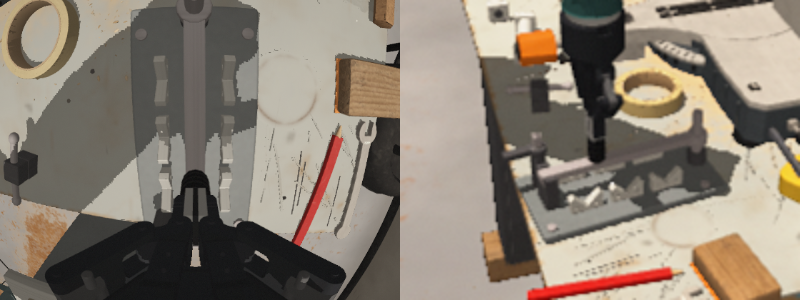

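```bash
python3 -m inch '[{"dp":[0,0,0.02],"rotation":[0,0,0]},{"dp":[0,0,0.02],"rotation":[0,0,0]},{"dp":[0,0,0.02],"rotation":[0,0,0]},{"dp":[0,0,0],"rotation":[0,0,0]},{"dp":[0,0,0],"rotation":[0,0,0]}]'
python3 - <<'E'
from h import *
M,im,D,R=look("w3",["bar_knob","post"])
cv2.imwrite("pics/c3.png",cv2.resize(im[180:420,150:400],None,fx=2,fy=2)[:,:,::-1])
E
```

```text
time: 6.2
position: [0.476, -0.233, 0.0872]
orientation: [3.142, -0.0, 0.111]
contact_force: [-0.4, -0.5, -1.9]
opening: -0.003
finger_force: 0.0
bar_knob 0.95 [276.3 245.1] [ 0.4839 -0.2345  0.091 ]
bar_knob 0.73 [435.1 259.5] [ 0.4471 -0.3894  0.0081]
post 0.71 [273.6   6.5] [ 0.6113 -0.2186  0.0906]
```

View pics/c3.png

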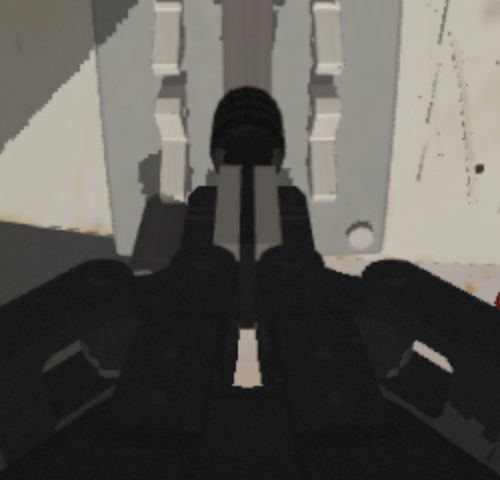

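```bash
cat >> h.py <<'E'
def proj(p,M):
    T=np.array(M["pose"]);K=np.array(M["K"]);q=T[:3,:3].T@(np.asarray(p)-T[:3,3]);v=np.array([q[0],-q[1],-q[2]])
    r=np.hypot(v[0],v[1]);th=np.arctan2(r,v[2]);return K[0,2]+K[0,0]*th*v[0]/r,K[1,2]+K[1,1]*th*v[1]/r
def cloud(D,M):
    K=np.array(M["K"]);T=np.array(M["pose"]);v,u=np.mgrid[:D.shape[0],:D.shape[1]]
    x=(u-K[0,2])/K[0,0];y=(v-K[1,2])/K[1,1];r=np.hypot(x,y)+1e-9;s=np.tan(r)/r
    P=np.stack([x*s*D,-y*s*D,-D],-1)@T[:3,:3].T+T[:3,3];P[D<=0]=np.nan;return P
E
python3 - <<'E'
from h import *
M=camera_model("wrist");im,D=get_image("wrist");s=state();print(s["position"],np.round(M["pose"],3).tolist(),proj(s["position"],M))
P=cloud(D,M)
for r in range(216,300,6):print(r,np.round(P[r,274],3),np.round(P[r,290],3),im[r,274])
E
```

```text
[ 0.47577073 -0.23285311  0.08675345] [[0.112, 0.943, 0.315, 0.556], [-0.994, 0.106, 0.035, -0.224], [-0.0, -0.317, 0.949, 0.257], [0.0, 0.0, 0.0, 1.0]] (np.float64(272.143622321457), np.float64(254.52110315589337))
216 [ 0.489 -0.232  0.057] [ 0.475 -0.247  0.011] [104  98  93]
222 [ 0.486 -0.233  0.061] [ 0.471 -0.247  0.013] [76 72 69]
228 [ 0.487 -0.233  0.072] [ 0.465 -0.248  0.012] [16 15 15]
234 [ 0.487 -0.233  0.082] [ 0.482 -0.243  0.067] [18 18 18]
240 [ 0.486 -0.233  0.09 ] [ 0.481 -0.243  0.076] [18 17 16]
246 [ 0.483 -0.233  0.091] [ 0.482 -0.242  0.087] [21 20 21]
252 [ 0.48  -0.233  0.091] [ 0.48  -0.242  0.091] [19 18 18]
258 [ 0.476 -0.234  0.092] [ 0.477 -0.243  0.091] [23 23 23]
264 [ 0.487 -0.233  0.12 ] [ 0.473 -0.243  0.091] [23 22 22]
270 [ 0.486 -0.233  0.126] [ 0.427 -0.253  0.011] [20 20 20]
276 [ 0.486 -0.233  0.131] [ 0.483 -0.24   0.124] [21 20 21]
282 [ 0.486 -0.233  0.137] [ 0.483 -0.24   0.129] [21 20 18]
288 [ 0.487 -0.233  0.143] [ 0.483 -0.24   0.135] [18 17 17]
294 [ 0.487 -0.233  0.147] [ 0.483 -0.24   0.14 ] [22 22 21]
```

```bash
python3 -m inch '[{"dp":[0,0,0.02],"rotation":[0,0,0]},{"dp":[0,0,0],"rotation":[0,0,0]},{"dp":[0,0,0],"rotation":[0,0,0]},{"dp":[0,0,0],"rotation":[0,0,0]},{"dp":[0,0,0],"rotation":[0,0,0]}]' 0
python3 -m inch '[{"dp":[0,0,-0.04],"rotation":[0,0,0]},{"dp":[0,0,-0.04],"rotation":[0,0,0]},{"dp":[0,0,-0.04],"rotation":[0,0,0]},{"dp":[0,0,-0.01],"rotation":[0,0,0]},{"dp":[0,0,0],"rotation":[0,0,0]}]' 0
python3 -m inch '[{"dp":[0,0,0],"rotation":[0,0,0]},{"dp":[0,0,0],"rotation":[0,0,0]},{"dp":[0,0,0],"rotation":[0,0,0]},{"dp":[0,0,0],"rotation":[0,0,0]},{"dp":[0,0,0],"rotation":[0,0,0]}]' 1 70
python3 - <<'E'
from h import *
M=camera_model("wrist");im,D=get_image("wrist");s=state();P=cloud(D,M);save("w4",im)
for c in(265,274,284,292):print(c,[(r,*np.round(P[r,c],3).tolist()) for r in range(240,330,10)])
E
```

```text
time: 7.02
position: [0.4759, -0.233, 0.095]
orientation: [-3.141, 0.0, 0.111]
contact_force: [-0.6, 0.0, -0.7]
opening: 0.999
finger_force: 0.0
time: 7.65
position: [0.4757, -0.2328, 0.0425]
orientation: [-3.141, 0.001, 0.111]
contact_force: [-0.5, -0.8, -0.9]
opening: 1.0
finger_force: 0.0
time: 8.28
position: [0.4761, -0.2332, 0.0434]
orientation: [3.141, -0.0, 0.111]
contact_force: [-0.7, -0.1, 2.6]
opening: 0.233
finger_force: 68.3
265 [(240, 0.49, -0.228, 0.057), (250, 0.485, -0.228, 0.058), (260, 0.485, -0.229, 0.069), (270, 0.485, -0.229, 0.081), (280, 0.484, -0.229, 0.088), (290, 0.481, -0.23, 0.092), (300, 0.476, -0.23, 0.092), (310, 0.47, -0.231, 0.091), (320, 0.44, -0.233, 0.058)]
274 [(240, 0.491, -0.233, 0.058), (250, 0.485, -0.233, 0.057), (260, 0.486, -0.233, 0.071), (270, 0.486, -0.233, 0.081), (280, 0.486, -0.233, 0.09), (290, 0.482, -0.234, 0.091), (300, 0.477, -0.234, 0.092), (310, 0.471, -0.235, 0.091), (320, 0.44, -0.238, 0.058)]
284 [(240, 0.492, -0.238, 0.058), (250, 0.486, -0.238, 0.057), (260, 0.486, -0.238, 0.069), (270, 0.486, -0.238, 0.079), (280, 0.485, -0.238, 0.088), (290, 0.482, -0.238, 0.091), (300, 0.477, -0.239, 0.091), (310, 0.471, -0.239, 0.091), (320, 0.441, -0.244, 0.058)]
292 [(240, 0.473, -0.247, 0.012), (250, nan, nan, nan), (260, 0.458, -0.249, 0.011), (270, 0.483, -0.242, 0.073), (280, 0.483, -0.242, 0.084), (290, 0.482, -0.241, 0.091), (300, 0.477, -0.242, 0.091), (310, 0.471, -0.243, 0.091), (320, 0.422, -0.253, 0.031)]
```

```bash
python3 -m inch '[{"dp":[0,0,0.02],"rotation":[0,0,0]},{"dp":[0,0,0.02],"rotation":[0,0,0]},{"dp":[0,0,0.02],"rotation":[0,0,0]},{"dp":[0,0,0.005],"rotation":[0,0,0]},{"dp":[0,0,0],"rotation":[0,0,0]}]'
python3 - <<'E'
import numpy as np
v=np.array([-0.1373,-0.015])
for k in range(10):
    a,b=[np.array([[np.cos(t),-np.sin(t)],[np.sin(t),np.cos(t)]])@v for t in(.13*k,.13*(k+1))]
    print(np.round((b-a)/.4,4))
E
```

```text
time: 8.95
position: [0.477, -0.2328, 0.0684]
orientation: [-3.141, -0.002, 0.111]
contact_force: [6.1, -0.5, -9.5]
opening: 0.227
finger_force: 68.8
[ 0.0078 -0.0442]
[ 0.0134 -0.0428]
[ 0.0189 -0.0407]
[ 0.024  -0.0379]
[ 0.0287 -0.0345]
[ 0.0329 -0.0305]
[ 0.0366 -0.026 ]
[ 0.0396 -0.021 ]
[ 0.042  -0.0157]
[ 0.0437 -0.0101]
```

```bash
python3 -m inch '[{"dp":[0.0078,-0.0442,0],"rotation":[0,0,0.0414]},{"dp":[0.0134,-0.0428,0],"rotation":[0,0,0.0414]},{"dp":[0.0189,-0.0407,0],"rotation":[0,0,0.0414]},{"dp":[0.024,-0.0379,0],"rotation":[0,0,0.0414]},{"dp":[0.0287,-0.0345,0],"rotation":[0,0,0.0414]}]'
python3 -m inch '[{"dp":[0.0329,-0.0305,0],"rotation":[0,0,0.0414]},{"dp":[0.0366,-0.026,0],"rotation":[0,0,0.0414]},{"dp":[0.0396,-0.021,0],"rotation":[0,0,0.0414]},{"dp":[0.042,-0.0157,0],"rotation":[0,0,0.0414]},{"dp":[0.0437,-0.0101,0],"rotation":[0,0,0.0414]}]'
```

```text
time: 9.57
position: [0.5137, -0.3114, 0.0673]
orientation: [-3.139, -0.004, 0.765]
contact_force: [6.3, 3.2, -9.7]
opening: 0.227
finger_force: 68.8
time: 10.2
position: [0.5904, -0.3521, 0.0662]
orientation: [-3.138, -0.005, 1.415]
contact_force: [3.3, 3.5, -9.1]
opening: 0.23
finger_force: 68.8
```

```bash
python3 -m inch '[{"dp":[0,0,-0.02],"rotation":[0,0,0]},{"dp":[0,0,-0.02],"rotation":[0,0,0]},{"dp":[0,0,-0.015],"rotation":[0,0,0]},{"dp":[0,0,0],"rotation":[0,0,0]},{"dp":[0,0,0],"rotation":[0,0,0]}]'
python3 -m inch '[{"dp":[0,0,0],"rotation":[0,0,0]},{"dp":[0,0,0],"rotation":[0,0,0]},{"dp":[0,0,0],"rotation":[0,0,0]},{"dp":[0,0,0.06],"rotation":[0,0,0]},{"dp":[0,0,0.12],"rotation":[0,0,0]}]' 0
python3 -m inch '[{"dp":[-0.04,0.1,0.15],"rotation":[0,0,0]},{"dp":[-0.06,0.13,0.15],"rotation":[0,0,0]},{"dp":[-0.06,0.14,0.05],"rotation":[0,0,0]},{"dp":[-0.06,0.14,0],"rotation":[0,0,0]},{"dp":[-0.06,0.14,0],"rotation":[0,0,0]}]'
python3 -m inch '[{"dp":[-0.06,0.15,0],"rotation":[0,0,0]},{"dp":[-0.06,0.15,0],"rotation":[0,0,0]},{"dp":[-0.05,0.15,0],"rotation":[0,0,0]},{"dp":[0,0,0],"rotation":[0,0,0]},{"dp":[0,0,0],"rotation":[0,0,0]}]'
python3 - <<'E'
from h import *
M,im,D,R=look("w5",["barrel0_mid","barrel1_mid","barrel2_mid","barrel0","key","tray","bar_knob","post","mitre_saw"])
E
```

```text
time: 10.82
position: [0.5901, -0.3525, 0.046]
orientation: [-3.14, -0.003, 1.411]
contact_force: [3.0, 4.7, -8.5]
opening: 0.231
finger_force: 69.1
time: 11.45
position: [0.5891, -0.3535, 0.1175]
orientation: [-3.137, -0.002, 1.411]
contact_force: [-0.4, 0.8, 0.0]
opening: 1.0
finger_force: 0.0
time: 12.08
position: [0.4876, -0.1139, 0.2359]
orientation: [3.139, 0.001, 1.411]
contact_force: [0.9, -0.2, -0.2]
opening: 0.998
finger_force: 0.0
time: 12.7
position: [0.4223, 0.0604, 0.2352]
orientation: [3.14, 0.001, 1.412]
contact_force: [-0.2, 0.6, 0.5]
opening: 1.0
finger_force: 0.0
barrel0_mid 0.88 [287.8  96.1] [0.4541 0.1536 0.0295]
barrel2_mid 0.73 [296.5 227.9] [ 0.4414 -0.0056  0.0285]
barrel0 0.57 [287.8  96.8] [0.454  0.1528 0.0291]
barrel0 0.57 [387.1  30.9] [0.5855 0.2214 0.0247]
key 0.94 [299.3 232.2] [ 0.4438 -0.0072  0.04  ]
bar_knob 0.85 [403.8 407.6] [ 0.5836 -0.3455  0.0767]
mitre_saw 0.48 [298.3 231.6] [ 0.4427 -0.0063  0.0398]
mitre_saw 0.33 [291.3 373.4] [0.4289 0.0692 0.338 ]
```

View pics/w5.png

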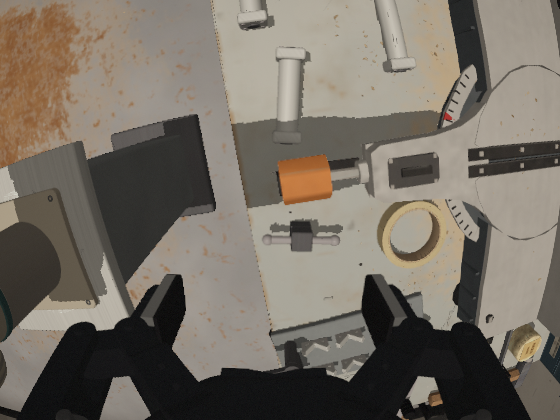

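```bash
python3 - <<'E'
from h import *
s=state();print(s["time"],s["position"],np.abs(s["dq"]).max())
M,im,D,R=look("w6",["barrel0_mid","key","bar_knob"]);print(np.round(M["pose"],3).tolist())
look("s6",["key","barrel0_mid","bar_knob","post"],"side")
E
```

```text
13.2 [0.4220229  0.06007735 0.23449909] 0.004989871975403322
barrel0_mid 0.78 [287.8  97.9] [0.4532 0.1513 0.0292]
key 0.71 [301.2 229.2] [ 0.446  -0.0069  0.0315]
bar_knob 0.64 [403.9 406.8] [ 0.583  -0.3464  0.0732]
[[0.987, 0.15, 0.051, 0.435], [-0.159, 0.937, 0.311, 0.14], [-0.001, -0.316, 0.949, 0.405], [0.0, 0.0, 0.0, 1.0]]
key 0.48 [220.5 235.1] [ 0.4423 -0.0354  0.0041]
barrel0_mid 0.47 [209.7 199.3] [0.4321 0.0537 0.0748]
barrel0_mid 0.36 [216.5 249.2] [ 0.4025 -0.2037  0.082 ]
barrel0_mid 0.34 [297.2 234.7] [ 0.6107 -0.2123  0.0894]
bar_knob 0.95 [308.7 275.1] [ 0.5851 -0.3645  0.0834]
post 0.73 [296.9 235.2] [ 0.6097 -0.2127  0.0883]
post 0.64 [240.6 168. ] [0.597  0.3614 0.0054]
```

```bash
python3 - <<'E'
from h import *
def scloud(D,M):
    K=np.array(M["K"]);T=np.array(M["pose"]);v,u=np.mgrid[:D.shape[0],:D.shape[1]]
    P=np.stack([(u-K[0,2])/K[0,0]*D,-(v-K[1,2])/K[1,1]*D,-D],-1)@T[:3,:3].T+T[:3,3];P[D<=0]=np.nan;return P
im,D=get_image("side");P=scloud(D,camera_model("side"))
for n in("key","barrel0","tray"):
    for t in trace("side",n)[:3]:
        q=P[t["region"]];q=q[q[:,2]>.006];print("side",n,round(t["score"],2),t["rect"],np.nanpercentile(q,[2,50,98],axis=0).round(3).tolist())
M=camera_model("wrist");im,D=get_image("wrist");P=cloud(D,M)
for n in("key","barrel0"):
    for t in trace("wrist",n)[:3]:
        q=P[t["region"]];q=q[q[:,2]>.006];print("wrist",n,round(t["score"],2),t["rect"],np.nanpercentile(q,[2,50,98],axis=0).round(3).tolist())
print(P[200:260:10,300].round(3).tolist())
for z in [(355,100),(340,280),(240,130),(300,250)]:print(z,P[z[1],z[0]].round(3))
E
```

```text
side key 0.47 [205.8, 221.5, 225.2, 234.5] [[0.404, -0.038, 0.008], [0.441, -0.03, 0.035], [0.458, -0.013, 0.044]]
side barrel0 0.75 [192.7, 164.4, 202.2, 189.6] [[0.415, 0.242, 0.008], [0.429, 0.283, 0.028], [0.446, 0.351, 0.037]]
side barrel0 0.68 [209.0, 185.7, 218.2, 195.9] [[0.449, 0.154, 0.012], [0.462, 0.192, 0.03], [0.479, 0.207, 0.036]]
side barrel0 0.23 [200.4, 231.8, 320.4, 307.1] [[0.384, -0.409, 0.008], [0.507, -0.254, 0.015], [0.612, -0.174, 0.088]]
side tray 0.82 [222.4, 153.8, 259.2, 180.0] [[0.54, 0.288, 0.006], [0.597, 0.36, 0.014], [0.648, 0.406, 0.026]]
wrist key 0.61 [263.3, 220.1, 342.2, 253.3] [[0.402, -0.03, 0.01], [0.445, -0.015, 0.039], [0.488, -0.005, 0.043]]
wrist barrel0 0.78 [375.9, 0.0, 415.5, 72.2] [[0.58, 0.173, 0.014], [0.59, 0.212, 0.028], [0.607, 0.26, 0.034]]
wrist barrel0 0.67 [234.4, 0.0, 270.8, 31.2] [[0.413, 0.245, 0.009], [0.429, 0.255, 0.029], [0.444, 0.277, 0.035]]
wrist barrel0 0.62 [272.7, 46.5, 308.8, 141.5] [[0.434, 0.101, 0.02], [0.455, 0.156, 0.029], [0.477, 0.209, 0.034]]
[[0.448, 0.04, 0.063], [0.449, 0.008, -0.002], [0.447, -0.006, -0.001], [0.444, -0.006, 0.034], [0.442, -0.016, 0.043], [0.441, -0.029, 0.042]]
(355, 100) [ 0.538  0.14  -0.   ]
(340, 280) [ 0.493 -0.108 -0.003]
(240, 130) [ 0.39   0.123 -0.002]
(300, 250) [ 0.441 -0.029  0.042]
```

```bash
cat >> h.py <<'E'
def barrels(n):
    M=camera_model("wrist");im,D=get_image("wrist");P=cloud(D,M);save(n,im)
    for t in trace("wrist","barrel0")[:4]:
        q=P[t["region"]];q=q[(q[:,2]>.018)&(q[:,2]<.05)]
        if len(q)<30:continue
        r=cv2.minAreaRect(q[:,:2].astype(np.float32)*1000);b=cv2.boxPoints(r);e=[b[1]-b[0],b[2]-b[1]];L=e[int(np.linalg.norm(e[1])>np.linalg.norm(e[0]))]
        v=L/np.linalg.norm(L);v=v*np.sign(v[1]);yaw=np.arctan2(-v[0],v[1])
        print(round(t["score"],2),np.round(t["rect"]),"c",np.round(r[0],1),"size",np.round(r[1],1),"axis yaw from world y",round(yaw,3),"ztop",np.percentile(q[:,2],98).round(3))
    return M,im,D,P
E
python3 -c "
from h import *
barrels('w7')"
```

```text
0.77 [376.   0. 417.  76.] c [595.9 217.4] size [93.3 33.2] axis yaw from world y -0.003 ztop 0.034
0.68 [272.  44. 308. 142.] c [455.4 155.2] size [116.   33.8] axis yaw from world y -0.193 ztop 0.034
0.6 [236.   0. 269.  32.] c [430.3 260.8] size [35.3 32.9] axis yaw from world y -0.196 ztop 0.035
```

```bash
python3 -m inch '[{"dp":[0.03,0.08,0],"rotation":[0,0,-0.011]},{"dp":[0.03,0.08,-0.05],"rotation":[0,0,0]},{"dp":[0.024,0.0775,-0.12],"rotation":[0,0,0]},{"dp":[0,0,-0.13],"rotation":[0,0,0]},{"dp":[0,0,-0.12],"rotation":[0,0,0]}]' 0
python3 -m inch '[{"dp":[0,0,-0.1],"rotation":[0,0,0]},{"dp":[0,0,-0.07],"rotation":[0,0,0]},{"dp":[0,0,-0.05],"rotation":[0,0,0]},{"dp":[0,0,0],"rotation":[0,0,0]},{"dp":[0,0,0],"rotation":[0,0,0]}]'
python3 -m inch '[{"dp":[0,0,0],"rotation":[0,0,0]},{"dp":[0,0,0],"rotation":[0,0,0]},{"dp":[0,0,0],"rotation":[0,0,0]},{"dp":[0,0,0],"rotation":[0,0,0]},{"dp":[0,0,0],"rotation":[0,0,0]}]' 1 50
```

```text
time: 14.72
position: [0.4555, 0.1561, 0.0651]
orientation: [3.141, -0.0, 1.378]
contact_force: [0.4, 0.6, -0.4]
opening: 1.002
finger_force: 0.0
time: 15.35
position: [0.4563, 0.1557, -0.0207]
orientation: [3.14, -0.0, 1.377]
contact_force: [1.3, -0.1, -0.1]
opening: 0.999
finger_force: 0.0
time: 15.98
position: [0.4559, 0.1557, -0.0208]
orientation: [3.141, -0.0, 1.377]
contact_force: [-0.7, 0.2, 6.2]
opening: 0.283
finger_force: 49.1
```

```bash
python3 -m inch '[{"dp":[0,0,0.05],"rotation":[0,0,0]},{"dp":[0,0,0.1],"rotation":[0,0,0]},{"dp":[0,0,0.1],"rotation":[0,0,0]},{"dp":[0,-0.05,0.1],"rotation":[0,0,0]},{"dp":[0,-0.05,0.1],"rotation":[0,0,0]}]'
python3 -m inch '[{"dp":[0,-0.12,0],"rotation":[0,0,0.0193]},{"dp":[0,-0.12,0],"rotation":[0,0,0.0193]},{"dp":[0,-0.12,0],"rotation":[0,0,0.0193]},{"dp":[0,-0.12,0],"rotation":[0,0,0.0193]},{"dp":[0,-0.12,0],"rotation":[0,0,0.0193]}]'
python3 -m inch '[{"dp":[0.06,-0.06,0],"rotation":[0,0,0]},{"dp":[0.06,-0.06,0],"rotation":[0,0,0]},{"dp":[0.06,-0.06,0],"rotation":[0,0,0]},{"dp":[0.0695,-0.07,0],"rotation":[0,0,0]},{"dp":[0,0,-0.05],"rotation":[0,0,0]}]'
python3 -m inch '[{"dp":[0,0,-0.09],"rotation":[0,0,0]},{"dp":[0,0,-0.09],"rotation":[0,0,0]},{"dp":[0,0,-0.05],"rotation":[0,0,0]},{"dp":[0,0,0],"rotation":[0,0,0]},{"dp":[0,0,0],"rotation":[0,0,0]}]'
python3 - <<'E'
from h import *
M,im,D,R=look("w8",["post","groove0","barrel0_mid","lock_drive"]);s=state();print(s["position"],s["orientation"])
E
```

```text
time: 16.6
position: [0.4548, 0.1152, 0.1593]
orientation: [-3.141, 0.0, 1.378]
contact_force: [0.1, 1.0, -0.6]
opening: 0.286
finger_force: 49.3
time: 17.23
position: [0.4548, -0.1258, 0.158]
orientation: [-3.141, -0.0, 1.682]
contact_force: [1.2, -0.8, -1.6]
opening: 0.281
finger_force: 49.5
time: 17.85
position: [0.5587, -0.2275, 0.1394]
orientation: [3.137, 0.003, 1.679]
contact_force: [-0.1, -0.4, -1.4]
opening: 0.283
finger_force: 49.5
time: 18.48
position: [0.5557, -0.2247, 0.0471]
orientation: [3.141, 0.0, 1.68]
contact_force: [0.1, 0.5, -1.7]
opening: 0.283
finger_force: 49.5
post 0.67 [185.3 247. ] [ 0.4948 -0.2437  0.0112]
post 0.64 [396.5 288.7] [ 0.6144 -0.2173  0.0902]
groove0 0.77 [186.6 247.7] [ 0.4957 -0.2441  0.0112]
groove0 0.57 [109.1 244.6] [ 0.4336 -0.2498  0.0121]
barrel0_mid 0.98 [272.1 290.7] [ 0.5545 -0.2186  0.0973]
lock_drive 0.88 [ 21.5 208.1] [ 0.4111 -0.2019  0.0792]
lock_drive 0.28 [273.2 289.5] [ 0.5549 -0.218   0.0972]
[ 0.55613001 -0.22490761  0.04773795] [3.13988203e+00 1.20750574e-03 1.68016076e+00]
```

View pics/w8.png

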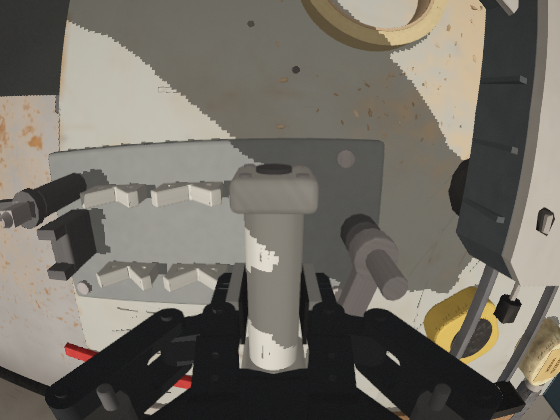

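```bash
python3 -m inch '[{"dp":[0,0,-0.04],"rotation":[0,0,0]},{"dp":[0,0,-0.04],"rotation":[0,0,0]},{"dp":[0,0,-0.032],"rotation":[0,0,0]},{"dp":[0,0,0],"rotation":[0,0,0]},{"dp":[0,0,0],"rotation":[0,0,0]}]'
python3 -m inch '[{"dp":[0,0,0],"rotation":[0,0,0]},{"dp":[0,0,0],"rotation":[0,0,0]},{"dp":[0,0,0],"rotation":[0,0,0]},{"dp":[0,0,0.06],"rotation":[0,0,0]},{"dp":[0,0,0.1],"rotation":[0,0,0]}]' 0.45
python3 -m inch '[{"dp":[0,0,0.15],"rotation":[0,0,0]},{"dp":[0,0,0.15],"rotation":[0,0,0]},{"dp":[-0.05,0.1,0.05],"rotation":[0,0,0]},{"dp":[-0.05,0.1,0],"rotation":[0,0,0]},{"dp":[-0.02,0.13,0],"rotation":[0,0,0]}]' 0
python3 - <<'E'
from h import *
barrels("w9")
E
```

```text
time: 19.35
position: [0.5552, -0.2244, 0.0012]
orientation: [-3.141, -0.0, 1.68]
contact_force: [1.1, -0.1, -2.0]
opening: 0.283
finger_force: 49.5
time: 19.98
position: [0.5531, -0.2237, 0.0647]
orientation: [-3.138, -0.002, 1.68]
contact_force: [1.7, 0.0, 0.3]
opening: 0.551
finger_force: 0.0
time: 20.6
position: [0.5064, -0.092, 0.2065]
orientation: [3.141, 0.001, 1.678]
contact_force: [1.6, 0.2, -0.3]
opening: 0.999
finger_force: 0.0
0.85 [288. 247. 322. 335.] c [ 557.1 -221.5] size [ 39.7 111.5] axis yaw from world y 0.113 ztop 0.05
```

```bash
python3 -m inch '[{"dp":[0,0.12,0.03],"rotation":[0,0,-0.018]},{"dp":[0,0.12,0.03],"rotation":[0,0,-0.018]},{"dp":[0,0.12,0.03],"rotation":[0,0,-0.018]},{"dp":[0,0.12,0.03],"rotation":[0,0,-0.018]},{"dp":[0,0.1,0.02],"rotation":[0,0,-0.018]}]' 0
python3 -m inch '[{"dp":[0,0,0],"rotation":[0,0,0]},{"dp":[0,0,0],"rotation":[0,0,0]},{"dp":[0,0,0],"rotation":[0,0,0]},{"dp":[0,0,0],"rotation":[0,0,0]},{"dp":[0,0,0],"rotation":[0,0,0]}]' 0
python3 - <<'E'
from h import *
M,im,D,P=barrels("w10")
for n in("tray","key"):
    for t in trace("wrist",n)[:2]:
        q=P[t["region"]];q=q[(q[:,2]>.008)];print(n,round(t["score"],2),t["rect"],np.nanpercentile(q,[2,50,98],axis=0).round(3).tolist())
E
```

```text
time: 21.32
position: [0.5076, 0.1407, 0.2626]
orientation: [3.14, 0.0, 1.396]
contact_force: [0.4, -0.6, -0.5]
opening: 1.003
finger_force: 0.0
time: 21.95
position: [0.5073, 0.1389, 0.2616]
orientation: [-3.141, 0.0, 1.396]
contact_force: [-0.4, -0.2, 0.3]
opening: 1.002
finger_force: 0.0
0.78 [306.  46. 355. 139.] c [594.5 228.4] size [ 34.4 116.3] axis yaw from world y 0.045 ztop 0.034
0.69 [169.  16. 211. 108.] c [431.3 302.6] size [114.8  35. ] axis yaw from world y -0.031 ztop 0.035
0.59 [320. 347. 344. 377.] c [ 550.  -193.9] size [35. 58.] axis yaw from world y 0.045 ztop 0.05
tray 0.8 [270.5, 0.6, 359.9, 49.5] [[0.54, 0.292, 0.009], [0.6, 0.298, 0.021], [0.648, 0.354, 0.023]]
tray 0.23 [234.7, 329.3, 373.4, 380.7] [[0.399, -0.246, 0.009], [0.531, -0.187, 0.012], [0.62, -0.158, 0.024]]
key 0.57 [215.4, 274.4, 285.5, 301.0] [[0.403, -0.031, 0.011], [0.447, -0.015, 0.038], [0.49, -0.006, 0.043]]
key 0.49 [236.5, 329.2, 373.6, 382.4] [[0.398, -0.246, 0.009], [0.531, -0.187, 0.012], [0.62, -0.155, 0.036]]
```

View pics/w10.png

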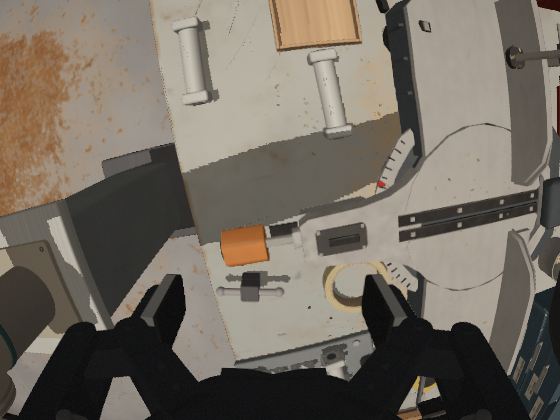

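```bash
python3 -m inch '[{"dp":[0.07,0.07,0],"rotation":[0,0,0.02]},{"dp":[0.07,0.07,-0.03],"rotation":[0,0,0.025]},{"dp":[0.078,0.084,-0.05],"rotation":[0,0,0.025]},{"dp":[0,0,-0.12],"rotation":[0,0,0]},{"dp":[0,0,-0.13],"rotation":[0,0,0]}]' 0.35
python3 -m inch '[{"dp":[0,0,-0.13],"rotation":[0,0,0]},{"dp":[0,0,-0.11],"rotation":[0,0,0]},{"dp":[0,0,-0.08],"rotation":[0,0,0]},{"dp":[0,0,-0.05],"rotation":[0,0,0]},{"dp":[0,0,0],"rotation":[0,0,0]}]'
python3 -m inch '[{"dp":[0,0,0],"rotation":[0,0,0]},{"dp":[0,0,0],"rotation":[0,0,0]},{"dp":[0,0,0],"rotation":[0,0,0]},{"dp":[0,0,0],"rotation":[0,0,0]},{"dp":[0,0,0],"rotation":[0,0,0]}]' 1 50
```

```text
time: 22.78
position: [0.5958, 0.2301, 0.1291]
orientation: [3.139, -0.0, 1.618]
contact_force: [0.3, -0.2, -0.6]
opening: 0.648
finger_force: 0.0
time: 23.4
position: [0.5932, 0.2288, -0.0197]
orientation: [-3.139, 0.001, 1.617]
contact_force: [-0.0, 0.3, 0.6]
opening: 0.651
finger_force: 0.0
time: 24.02
position: [0.5965, 0.2297, -0.016]
orientation: [3.138, -0.001, 1.617]
contact_force: [-0.1, 0.6, 6.6]
opening: 0.281
finger_force: 49.8
```

```bash
python3 -m inch '[{"dp":[0,0,0.05],"rotation":[0,0,0]},{"dp":[0,0,0.1],"rotation":[0,0,0]},{"dp":[0,0,0.1],"rotation":[0,0,0]},{"dp":[-0.06,0,0.1],"rotation":[0,0,0]},{"dp":[-0.06,0,0.1],"rotation":[0,0,0]}]'
python3 -m inch '[{"dp":[-0.055,-0.12,0],"rotation":[0,0,0.01]},{"dp":[-0.056,-0.12,0],"rotation":[0,0,0.01]},{"dp":[0,-0.14,0],"rotation":[0,0,0]},{"dp":[0,-0.14,0],"rotation":[0,0,0]},{"dp":[0,-0.14,0],"rotation":[0,0,0]}]'
python3 -m inch '[{"dp":[0,-0.12,0],"rotation":[0,0,0]},{"dp":[0,-0.12,0],"rotation":[0,0,0]},{"dp":[0,-0.12,0],"rotation":[0,0,0]},{"dp":[0,-0.12,0],"rotation":[0,0,0]},{"dp":[0,-0.007,-0.05],"rotation":[0,0,0]}]'
python3 -m inch '[{"dp":[0,0,-0.09],"rotation":[0,0,0]},{"dp":[0,0,-0.09],"rotation":[0,0,0]},{"dp":[0,0,-0.05],"rotation":[0,0,0]},{"dp":[0,0,0],"rotation":[0,0,0]},{"dp":[0,0,0],"rotation":[0,0,0]}]'
python3 - <<'E'
from h import *
M,im,D,R=look("w11",["post","barrel0_mid","lock_drive"])
E
```

```text
time: 24.65
position: [0.5457, 0.229, 0.1639]
orientation: [3.141, -0.0, 1.617]
contact_force: [0.6, -0.5, -1.2]
opening: 0.28
finger_force: 49.4
time: 25.28
position: [0.5015, -0.0364, 0.1628]
orientation: [3.141, 0.0, 1.681]
contact_force: [1.3, 0.2, -1.1]
opening: 0.278
finger_force: 49.5
time: 25.9
position: [0.5038, -0.234, 0.1444]
orientation: [3.137, 0.004, 1.676]
contact_force: [-0.6, 0.5, -1.4]
opening: 0.283
finger_force: 49.4
time: 26.52
position: [0.5028, -0.2301, 0.0512]
orientation: [3.14, 0.001, 1.68]
contact_force: [-0.3, 0.6, -0.7]
opening: 0.274
finger_force: 49.5
post 0.9 [479.6 280.6] [ 0.6141 -0.2183  0.0908]
barrel0_mid 0.79 [356.3 247.4] [ 0.5512 -0.2216  0.0496]
lock_drive 0.72 [ 97.9 207.2] [ 0.4115 -0.202   0.0813]
```

```bash
python3 -m inch '[{"dp":[0,0,-0.04],"rotation":[0,0,0]},{"dp":[0,0,-0.04],"rotation":[0,0,0]},{"dp":[0,0,-0.034],"rotation":[0,0,0]},{"dp":[0,0,0],"rotation":[0,0,0]},{"dp":[0,0,0],"rotation":[0,0,0]}]'
python3 -m inch '[{"dp":[0,0,0],"rotation":[0,0,0]},{"dp":[0,0,0],"rotation":[0,0,0]},{"dp":[0,0,0],"rotation":[0,0,0]},{"dp":[0,0,0.06],"rotation":[0,0,0]},{"dp":[0,0,0.1],"rotation":[0,0,0]}]' 0.55
python3 -m inch '[{"dp":[0,0,0.15],"rotation":[0,0,0]},{"dp":[0,0,0.15],"rotation":[0,0,0]},{"dp":[-0.03,0.12,0.05],"rotation":[0,0,-0.02]},{"dp":[-0.03,0.14,0],"rotation":[0,0,-0.02]},{"dp":[-0.02,0.14,0],"rotation":[0,0,-0.02]}]' 0
python3 - <<'E'
from h import *
barrels("w12")
E
python3 -m inch '[{"dp":[-0.03,0.14,0.02],"rotation":[0,0,-0.02]},{"dp":[-0.03,0.14,0.02],"rotation":[0,0,0]},{"dp":[-0.03,0.14,0.02],"rotation":[0,0,0]},{"dp":[0,0.14,0],"rotation":[0,0,0]},{"dp":[0,0.1,0],"rotation":[0,0,0]}]' 0
python3 -m inch '[{"dp":[0,0,0],"rotation":[0,0,0]},{"dp":[0,0,0],"rotation":[0,0,0]},{"dp":[0,0,0],"rotation":[0,0,0]},{"dp":[0,0,0],"rotation":[0,0,0]},{"dp":[0,0,0],"rotation":[0,0,0]}]' 0
python3 - <<'E'
from h import *
barrels("w13");print(state()["position"],state()["orientation"])
E
```

```text
time: 27.35
position: [0.5026, -0.2302, 0.004]
orientation: [3.141, 0.001, 1.68]
contact_force: [1.0, -0.0, 0.9]
opening: 0.28
finger_force: 51.2
time: 27.98
position: [0.5003, -0.2285, 0.0671]
orientation: [-3.138, -0.003, 1.68]
contact_force: [0.7, 0.0, -0.5]
opening: 0.445
finger_force: 0.0
time: 28.6
position: [0.4697, -0.0684, 0.2087]
orientation: [3.14, -0.0, 1.488]
contact_force: [0.5, 1.3, 0.7]
opening: 1.002
finger_force: 0.0
0.93 [287. 263. 332. 352.] c [ 501.3 -223.2] size [ 34.4 103.5] axis yaw from world y 0.115 ztop 0.05
0.74 [191. 236. 406. 344.] c [ 512.3 -232.6] size [227.1  82.5] axis yaw from world y -1.537 ztop 0.048
0.58 [332. 255. 372. 341.] c [ 554.9 -221.6] size [ 37.6 112. ] axis yaw from world y 0.133 ztop 0.05
time: 29.32
position: [0.434, 0.1962, 0.2324]
orientation: [3.141, -0.0, 1.43]
contact_force: [1.1, -1.0, 0.5]
opening: 1.001
finger_force: 0.0
time: 29.95
position: [0.4342, 0.1937, 0.2322]
orientation: [3.141, 0.0, 1.428]
contact_force: [-0.4, -0.1, -0.4]
opening: 0.999
finger_force: 0.0
0.61 [234.  38. 278. 138.] c [430.5 303. ] size [115.2  34.2] axis yaw from world y -0.038 ztop 0.035
[0.43418465 0.19395829 0.23223541] [ 3.14148353e+00 -1.92116113e-05  1.42808093e+00]
```

```bash
python3 -m inch '[{"dp":[-0.009,0.1,0],"rotation":[0,0,0.034]},{"dp":[0,0.1,-0.05],"rotation":[0,0,0]},{"dp":[0,0.0725,-0.1],"rotation":[0,0,0]},{"dp":[0,0,-0.12],"rotation":[0,0,0]},{"dp":[0,0,-0.13],"rotation":[0,0,0]}]' 0
python3 -m inch '[{"dp":[0,0,-0.1],"rotation":[0,0,0]},{"dp":[0,0,-0.075],"rotation":[0,0,0]},{"dp":[0,0,-0.05],"rotation":[0,0,0]},{"dp":[0,0,0],"rotation":[0,0,0]},{"dp":[0,0,0],"rotation":[0,0,0]}]'
python3 -m inch '[{"dp":[0,0,0],"rotation":[0,0,0]},{"dp":[0,0,0],"rotation":[0,0,0]},{"dp":[0,0,0],"rotation":[0,0,0]},{"dp":[0,0,0],"rotation":[0,0,0]},{"dp":[0,0,0],"rotation":[0,0,0]}]' 1 50
```

```text
time: 30.68
position: [0.4312, 0.3042, 0.0714]
orientation: [3.14, -0.001, 1.537]
contact_force: [0.5, 0.5, -0.4]
opening: 0.999
finger_force: 0.0
time: 31.3
position: [0.4313, 0.3037, -0.017]
orientation: [3.141, -0.001, 1.536]
contact_force: [0.6, -0.3, 0.5]
opening: 0.999
finger_force: 0.0
time: 31.92
position: [0.431, 0.3036, -0.0171]
orientation: [3.141, -0.0, 1.536]
contact_force: [0.0, -1.0, 5.6]
opening: 0.283
finger_force: 49.3
```

```bash
python3 -m inch '[{"dp":[0,0,0.05],"rotation":[0,0,0]},{"dp":[0,0,0.1],"rotation":[0,0,0]},{"dp":[0,0,0.1],"rotation":[0,0,0]},{"dp":[0,-0.05,0.1],"rotation":[0,0,0]},{"dp":[0,-0.1,0.1],"rotation":[0,0,0]}]'
python3 -m inch '[{"dp":[0,-0.14,0],"rotation":[0,0,0.0092]},{"dp":[0,-0.14,0],"rotation":[0,0,0.0092]},{"dp":[0,-0.14,0],"rotation":[0,0,0.0092]},{"dp":[0,-0.14,0],"rotation":[0,0,0.0092]},{"dp":[0,-0.14,0],"rotation":[0,0,0.0092]}]'
python3 -m inch '[{"dp":[0.011,-0.12,0],"rotation":[0,0,0]},{"dp":[0.011,-0.12,0],"rotation":[0,0,0]},{"dp":[0.011,-0.12,0],"rotation":[0,0,0]},{"dp":[0.011,-0.12,0],"rotation":[0,0,0]},{"dp":[0,-0.019,-0.05],"rotation":[0,0,0]}]'
python3 -m inch '[{"dp":[0,0,-0.09],"rotation":[0,0,0]},{"dp":[0,0,-0.09],"rotation":[0,0,0]},{"dp":[0,0,-0.05],"rotation":[0,0,0]},{"dp":[0,0,0],"rotation":[0,0,0]},{"dp":[0,0,0],"rotation":[0,0,0]}]'
python3 -m inch '[{"dp":[0,0,-0.04],"rotation":[0,0,0]},{"dp":[0,0,-0.04],"rotation":[0,0,0]},{"dp":[0,0,-0.035],"rotation":[0,0,0]},{"dp":[0,0,0],"rotation":[0,0,0]},{"dp":[0,0,0],"rotation":[0,0,0]}]'
```

```text
time: 32.55
position: [0.4301, 0.2433, 0.1628]
orientation: [-3.141, 0.0, 1.538]
contact_force: [0.4, 0.1, -0.7]
opening: 0.282
finger_force: 49.3
time: 33.17
position: [0.4296, -0.0382, 0.1616]
orientation: [-3.141, -0.0, 1.681]
contact_force: [1.2, -0.0, -1.8]
opening: 0.281
finger_force: 49.5
time: 33.8
position: [0.4497, -0.2402, 0.1429]
orientation: [3.139, 0.003, 1.677]
contact_force: [0.3, -0.2, -2.0]
opening: 0.283
finger_force: 49.4
time: 34.42
position: [0.4485, -0.2365, 0.0507]
orientation: [3.141, 0.0, 1.68]
contact_force: [1.3, -0.4, -0.9]
opening: 0.278
finger_force: 49.4
time: 35.05
position: [0.4487, -0.2361, 0.0039]
orientation: [3.141, -0.0, 1.681]
contact_force: [1.3, 0.9, 1.0]
opening: 0.277
finger_force: 49.5
```

```bash
python3 -m inch '[{"dp":[0,0,0],"rotation":[0,0,0]},{"dp":[0,0,0],"rotation":[0,0,0]},{"dp":[0,0,0],"rotation":[0,0,0]},{"dp":[0,0,0.06],"rotation":[0,0,0]},{"dp":[0,0,0.1],"rotation":[0,0,0]}]' 0.55
python3 -m inch '[{"dp":[0,0,0.13],"rotation":[0,0,0]},{"dp":[0,-0.05,0.13],"rotation":[0,0,0]},{"dp":[0.05,-0.1,0.1],"rotation":[0,0,0]},{"dp":[0.05,-0.1,0.05],"rotation":[0,0,0]},{"dp":[0.05,-0.05,0],"rotation":[0,0,0]}]' 0
python3 -m inch '[{"dp":[0,0,0],"rotation":[0,0,0]},{"dp":[0,0,0],"rotation":[0,0,0]},{"dp":[0,0,0],"rotation":[0,0,0]},{"dp":[0,0,0],"rotation":[0,0,0]},{"dp":[0,0,0],"rotation":[0,0,0]}]' 0
python3 - <<'E'
from h import *
M,im,D,P=barrels("w14");look("w14",["bar_knob","post","lock_drive"]);print(state()["position"])
E
```

```text
time: 35.67
position: [0.4461, -0.2352, 0.067]
orientation: [-3.137, -0.003, 1.68]
contact_force: [0.6, -0.5, 0.1]
opening: 0.45
finger_force: 0.0
time: 36.3
position: [0.5094, -0.3596, 0.2346]
orientation: [3.139, 0.004, 1.678]
contact_force: [0.9, -0.1, 0.6]
opening: 1.0
finger_force: 0.0
time: 36.92
position: [0.5079, -0.3558, 0.2323]
orientation: [-3.142, 0.0, 1.68]
contact_force: [0.6, 0.0, 0.1]
opening: 0.999
finger_force: 0.0
0.95 [268.  19. 301. 121.] c [ 502.1 -236.2] size [ 33.5 101.6] axis yaw from world y 0.109 ztop 0.05
0.64 [313.  18. 350. 123.] c [ 555.5 -225.4] size [ 36.1 113.9] axis yaw from world y 0.122 ztop 0.05
0.58 [211.  20. 251. 123.] c [ 450.  -239.7] size [ 32.  107.8] axis yaw from world y 0.119 ztop 0.05
bar_knob 0.62 [349.1 194.4] [ 0.5838 -0.3489  0.0915]
post 0.58 [395.   72.2] [ 0.6128 -0.2196  0.0899]
post 0.5 [324.3 236.3] [ 0.5733 -0.4101  0.0562]
lock_drive 0.56 [189.4  37.2] [ 0.4103 -0.2096  0.0885]
[ 0.50808718 -0.35625616  0.23222564]
```

View pics/w14.png

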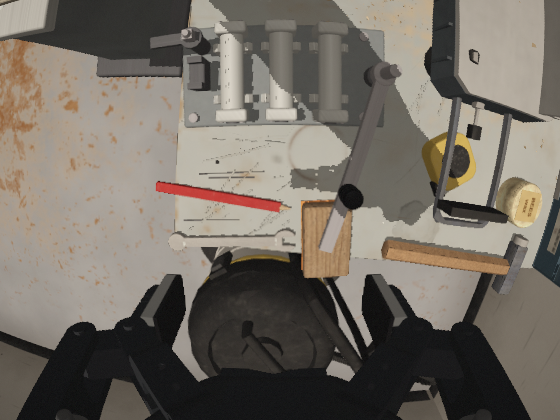

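```bash
python3 - <<'E'
from h import *
M=camera_model("wrist");im,D=get_image("wrist");P=cloud(D,M)
for nm,c,lo,hi in(("knob",(.585,-.35),.087,.096),("post",(.613,-.219),.086,.094)):
    m=(np.hypot(P[...,0]-c[0],P[...,1]-c[1])<.03)&(P[...,2]>lo)&(P[...,2]<hi);q=P[m]
    print(nm,len(q),np.median(q,0).round(4),((np.nanmax(q,0)+np.nanmin(q,0))/2).round(4),np.ptp(q,axis=0).round(3))
m=(np.hypot(P[...,0]-.407,P[...,1]+.204)<.05)&(P[...,2]>.06)&(P[...,2]<.11);q=P[m];print(len(q),np.percentile(q,[2,50,98],axis=0).round(3))
t=q[q[:,2]>.088];print(len(t),t.mean(0))
E
```

```text
knob 313 [ 0.5888 -0.3534  0.0911] [ 0.5894 -0.3539  0.0903] [0.021 0.02  0.007]
post 153 [ 0.6123 -0.2177  0.0904] [ 0.6128 -0.2175  0.0893] [0.013 0.014 0.006]
780 [[ 0.365 -0.217  0.067]
 [ 0.398 -0.21   0.073]
 [ 0.417 -0.197  0.091]]
75 [ 0.40736939 -0.2060239   0.08998439]
```

```bash
python3 -m inch '[{"dp":[0.07,0.002,0],"rotation":[0,0,-0.043]},{"dp":[0.07,0.002,-0.05],"rotation":[0,0,-0.043]},{"dp":[0.0625,0.002,-0.1],"rotation":[0,0,0]},{"dp":[0,0,-0.1],"rotation":[0,0,0]},{"dp":[0,0,-0.08],"rotation":[0,0,0]}]' 0
python3 -m inch '[{"dp":[0,0,-0.07],"rotation":[0,0,0]},{"dp":[0,0,-0.05],"rotation":[0,0,0]},{"dp":[0,0,-0.025],"rotation":[0,0,0]},{"dp":[0,0,0],"rotation":[0,0,0]},{"dp":[0,0,0],"rotation":[0,0,0]}]' 0
python3 -m inch '[{"dp":[0,0,0],"rotation":[0,0,0]},{"dp":[0,0,0],"rotation":[0,0,0]},{"dp":[0,0,0],"rotation":[0,0,0]},{"dp":[0,0,0],"rotation":[0,0,0]},{"dp":[0,0,0],"rotation":[0,0,0]}]' 1 70
python3 -m inch '[{"dp":[0,0,0.02],"rotation":[0,0,0]},{"dp":[0,0,0.02],"rotation":[0,0,0]},{"dp":[0,0,0.02],"rotation":[0,0,0]},{"dp":[0,0,0.005],"rotation":[0,0,0]},{"dp":[0,0,0],"rotation":[0,0,0]}]'
python3 - <<'E'
import numpy as np
from workcell import state
p=np.array(state()["position"])[:2];C=np.array([.6131,-.2180]);v=p-C;th=np.arctan2(v[1],v[0]);tot=(np.pi-.109+th);print(v,np.hypot(*v),tot)
R=lambda t:np.array([[np.cos(t),-np.sin(t)],[np.sin(t),np.cos(t)]])
s=-tot/10
for k in range(10):print(np.round((R(s*(k+1))@v-R(s*k)@v)/.4,4),round(s/np.pi,4))
E
```

```text
time: 37.9
position: [0.5889, -0.3533, 0.098]
orientation: [-3.14, -0.001, 1.411]
contact_force: [-0.3, -0.7, 0.4]
opening: 0.998
finger_force: 0.0
time: 38.52
position: [0.59, -0.3546, 0.0436]
orientation: [3.139, 0.001, 1.41]
contact_force: [1.0, 0.1, -0.7]
opening: 0.998
finger_force: 0.0
time: 39.15
position: [0.5892, -0.3541, 0.0425]
orientation: [3.141, 0.0, 1.41]
contact_force: [-0.6, 0.3, 1.2]
opening: 0.231
finger_force: 68.3
time: 39.78
position: [0.5885, -0.3528, 0.0676]
orientation: [-3.14, -0.002, 1.41]
contact_force: [1.9, 2.6, -9.9]
opening: 0.23
finger_force: 68.7
[-0.02460426 -0.13478342] 0.13701072759173163 1.2812377651709255
[-0.0426  0.0106] -0.0408
[-0.0408  0.016 ] -0.0408
[-0.0385  0.0211] -0.0408
[-0.0355  0.0258] -0.0408
[-0.0319  0.0301] -0.0408
[-0.0278  0.0339] -0.0408
[-0.0232  0.0372] -0.0408
[-0.0183  0.0399] -0.0408
[-0.013   0.0419] -0.0408
[-0.0076  0.0432] -0.0408
```

```bash
python3 -m inch '[{"dp":[-0.0426,0.0106,0],"rotation":[0,0,-0.0408]},{"dp":[-0.0408,0.016,0],"rotation":[0,0,-0.0408]},{"dp":[-0.0385,0.0211,0],"rotation":[0,0,-0.0408]},{"dp":[-0.0355,0.0258,0],"rotation":[0,0,-0.0408]},{"dp":[-0.0319,0.0301,0],"rotation":[0,0,-0.0408]}]'
python3 -m inch '[{"dp":[-0.0278,0.0339,0],"rotation":[0,0,-0.0408]},{"dp":[-0.0232,0.0372,0],"rotation":[0,0,-0.0408]},{"dp":[-0.0183,0.0399,0],"rotation":[0,0,-0.0408]},{"dp":[-0.013,0.0419,0],"rotation":[0,0,-0.0408]},{"dp":[-0.0076,0.0432,0],"rotation":[0,0,-0.0408]}]'
python3 -m inch '[{"dp":[0,0,0],"rotation":[0,0,0]},{"dp":[0,0,0],"rotation":[0,0,0]},{"dp":[0,0,0],"rotation":[0,0,0]},{"dp":[0,0,0],"rotation":[0,0,0]},{"dp":[0,0,0],"rotation":[0,0,0]}]'
python3 - <<'E'
from h import *
print(state()["position"])
M,im,D,R=look("w16",["post"])
P=cloud(D,M)
# bar top points: z about .058+lift
m=(P[...,2]>.078)&(P[...,2]<.095)&(P[...,0]>.50)&(P[...,0]<.595)&(abs(P[...,1]+.225)<.03);q=P[m];print(len(q),q[:,2].mean());l=np.polyfit(q[:,0],q[:,1],1);print(np.arctan(l[0]),np.polyval(l,.6131))
E
```

```text
time: 40.4
position: [0.5128, -0.3115, 0.0679]
orientation: [-3.141, -0.001, 0.766]
contact_force: [3.5, 2.1, -9.6]
opening: 0.227
finger_force: 68.8
time: 41.02
position: [0.4765, -0.2334, 0.0681]
orientation: [-3.142, 0.001, 0.125]
contact_force: [1.1, 2.1, -10.2]
opening: 0.223
finger_force: 68.8
time: 41.65
position: [0.4768, -0.234, 0.0679]
orientation: [-3.141, 0.001, 0.128]
contact_force: [-2.2, 1.3, -10.6]
opening: 0.227
finger_force: 69.0
[ 0.47679848 -0.23396764  0.06785874]
6271 0.08018659600618176
0.1256247734936591 -0.21733266376495902
```

```bash
python3 -m inch '[{"dp":[0,0.0035,0],"rotation":[0,0,-0.005]},{"dp":[0,0,-0.02],"rotation":[0,0,0]},{"dp":[0,0,-0.02],"rotation":[0,0,0]},{"dp":[0,0,-0.017],"rotation":[0,0,0]},{"dp":[0,0,0],"rotation":[0,0,0]}]'
python3 - <<'E'
from h import *
print(state()["position"],state()["contact_force"])
M,im,D,R=look("w17",["post"]);P=cloud(D,M)
m=(P[...,2]>.054)&(P[...,2]<.075)&(P[...,0]>.50)&(P[...,0]<.595)&(abs(P[...,1]+.225)<.012);q=P[m];print(len(q),np.percentile(q[:,2],[10,50,90]));l=np.polyfit(q[:,0],q[:,1],1);print(np.arctan(l[0]),np.polyval(l,.6131))
E
```

```text
time: 42.38
position: [0.4764, -0.233, 0.0465]
orientation: [3.141, 0.002, 0.112]
contact_force: [-10.2, 1.9, 3.0]
opening: 0.228
finger_force: 70.8
[ 0.47642774 -0.23301607  0.04648705] [-10.21680083   1.87029209   3.02055188]
6226 [0.05872727 0.05954489 0.06039458]
0.11339216436933544 -0.21771237536706514
```

```bash
python3 -m inch '[{"dp":[0,0,0],"rotation":[0,0,0]},{"dp":[0,0,0],"rotation":[0,0,0]},{"dp":[0,0,0],"rotation":[0,0,0]},{"dp":[0,0,0.08],"rotation":[0,0,0]},{"dp":[0,0,0.14],"rotation":[0,0,0]}]' 0
python3 -m inch '[{"dp":[-0.06,0.07,0.14],"rotation":[0,0,0]},{"dp":[-0.08,0.09,0.074],"rotation":[0,0,0]},{"dp":[-0.08,0.09,0],"rotation":[0,0,0]},{"dp":[-0.046,0.057,0],"rotation":[0,0,0]},{"dp":[0,0,0],"rotation":[0,0,0]}]' 0
python3 -m inch '[{"dp":[0,0,0],"rotation":[0,0,0]},{"dp":[0,0,0],"rotation":[0,0,0]},{"dp":[0,0,0],"rotation":[0,0,0]},{"dp":[0,0,0],"rotation":[0,0,0]},{"dp":[0,0,0],"rotation":[0,0,0]}]' 0
python3 - <<'E'
from h import *
s=state();print(s["position"],s["orientation"])
M,im,D,R=look("w18",["post","key","lock_drive","bar_knob"]);P=cloud(D,M);np.save("P18.npy",P)
def rect(m,n):
    q=P[m];r=cv2.minAreaRect(q[:,:2].astype(np.float32)*1000);print(n,len(q),"c",np.round(r[0],1),"size",np.round(r[1],1),"ang",round(r[2],1),q[:,2].mean().round(4))
k=np.hypot(P[...,0]-.445,P[...,1]+.018)<.055
rect(k&(P[...,2]>.025)&(P[...,2]<.041),"key bar")
rect(k&(P[...,2]>.0405)&(P[...,2]<.05),"key top")
l=np.hypot(P[...,0]-.407,P[...,1]+.205)<.06
for lo,hi in((.062,.07),(.07,.078),(.078,.087),(.087,.1)):
    if (l&(P[...,2]>lo)&(P[...,2]<hi)).sum()>5:rect(l&(P[...,2]>lo)&(P[...,2]<hi),f"lock {lo}")
c=np.round(proj((.407,-.205,.08),M)).astype(int);print(c)
cv2.imwrite("pics/c18.png",np.hstack([cv2.resize(im[max(0,c[1]-50):c[1]+50,max(0,c[0]-60):c[0]+60],(480,400),interpolation=cv2.INTER_CUBIC)])[:,:,::-1])
E
```

```text
time: 43.1
position: [0.4763, -0.2317, 0.1325]
orientation: [-3.139, 0.003, 0.112]
contact_force: [1.3, 0.0, 0.6]
opening: 1.0
finger_force: 0.0
time: 43.72
position: [0.3722, -0.1107, 0.2157]
orientation: [3.141, -0.002, 0.114]
contact_force: [0.7, -0.1, -0.1]
opening: 1.002
finger_force: 0.0
time: 44.35
position: [0.3727, -0.1118, 0.2151]
orientation: [-3.141, 0.0, 0.112]
contact_force: [-0.3, -0.4, 0.1]
opening: 1.009
finger_force: 0.0
[ 0.37272325 -0.11180058  0.21505306] [-3.14136242e+00  2.67622503e-04  1.12284102e-01]
key 0.9 [203.4 110.2] [ 0.4466 -0.03    0.0418]
key 0.21 [391.1 132.4] [ 0.4486 -0.2288  0.0542]
lock_drive 0.8 [367.6 169.8] [ 0.4093 -0.2     0.084 ]
bar_knob 0.96 [405.3 108.1] [ 0.4745 -0.2247  0.0929]
key bar 839 c [444.5 -20.6] size [26.6 97. ] ang 82.2 0.0378
key top 509 c [439.7 -11.4] size [61.1 85.6] ang 34.7 0.0418
lock 0.062 76 c [ 415.  -210.2] size [ 27.2 100.6] ang 70.3 0.0674
lock 0.07 624 c [ 391.3 -210. ] size [56.  23.1] ang 15.6 0.0726
lock 0.078 42 c [ 408.6 -203.2] size [ 6.4 14. ] ang 51.4 0.0825
lock 0.087 101 c [ 406.9 -205.5] size [ 9.7 10.5] ang 7.9 0.0894
[371 172]
```

View pics/w18.png

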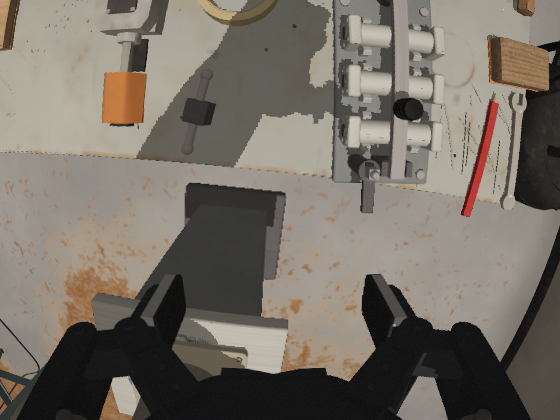

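View pics/c18.png

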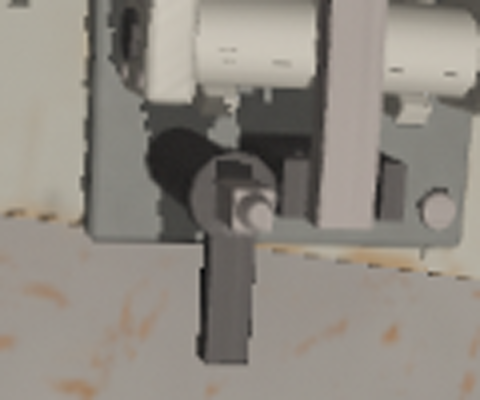

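```bash
python3 - <<'E'
from h import *
P=np.load("P18.npy");ax=np.array([.407,-.2052])
d=P[...,:2]-ax;r=np.hypot(d[...,0],d[...,1])
m=(P[...,2]>.069)&(P[...,2]<.078)&(r>.016)&(r<.06)&(d[...,0]<-.012);q=P[m];print(len(q),q[:,2].mean())
# dog: use width-median per radial bin
f=np.polyfit(q[:,0],q[:,1],1);print("dog yaw",np.arctan(f[0]),"y at axis x",np.polyval(f,ax[0]),"minrect",cv2.minAreaRect(q[:,:2].astype(np.float32)*1000))
k=(P[...,2]>.008)&(P[...,2]<.05)&(np.hypot(P[...,0]-.445,P[...,1]+.018)<.06)
q=P[k];e=q[(abs(q[:,0]-.446)>.018)&(q[:,2]>.03)];f=np.polyfit(e[:,0],e[:,1],1);print("bar",len(e),np.arctan(f[0]),"y at .446",np.polyval(f,.446),e[:,0].min(),e[:,0].max(),e[:,2].max())
t=q[(q[:,2]>.0395)&(abs(q[:,0]-.446)<.018)];print("top",cv2.minAreaRect(t[:,:2].astype(np.float32)*1000),t.mean(0))
m=(P[...,2]>.0565)&(P[...,2]<.064)&(abs(P[...,1]+.23)<.02)&(P[...,0]>.40)&(P[...,0]<.60);b=P[m]
E
```

```text
320 0.07242361341260489
dog yaw 0.09892460949727115 y at axis x -0.20657713291168758 minrect ((377.8619079589844, -209.73231506347656), (28.964141845703125, 12.542366981506348), 7.154816150665283)
bar 520 -0.17416659863580264 y at .446 -0.02132596803569487 0.39675138184640524 0.4919848927403502 0.041948907191020623
top ((447.5174560546875, 0.5092277526855469), (71.32223510742188, 33.20317459106445), 88.68086242675781) [ 0.4447391  -0.01972023  0.04157777]
```

```bash
python3 -m inch '[{"dp":[0.06,0.076,0],"rotation":[0,0,-0.03]},{"dp":[0.06,0.076,-0.05],"rotation":[0,0,-0.031]},{"dp":[0.0595,0.076,-0.1],"rotation":[0,0,-0.03]},{"dp":[0,0,-0.1],"rotation":[0,0,0]},{"dp":[0,0,-0.1],"rotation":[0,0,0]}]' 0.3
python3 -m inch '[{"dp":[0,0,-0.1],"rotation":[0,0,0]},{"dp":[0,0,-0.08],"rotation":[0,0,0]},{"dp":[0,0,-0.0425],"rotation":[0,0,0]},{"dp":[0,0,0],"rotation":[0,0,0]},{"dp":[0,0,0],"rotation":[0,0,0]}]'
python3 -m inch '[{"dp":[0,0,0],"rotation":[0,0,0]},{"dp":[0,0,0],"rotation":[0,0,0]},{"dp":[0,0,0],"rotation":[0,0,0]},{"dp":[0,0,0],"rotation":[0,0,0]},{"dp":[0,0,0],"rotation":[0,0,0]}]' 1 80
```

```text
time: 45.22
position: [0.445, -0.0199, 0.0741]
orientation: [3.142, -0.001, -0.172]
contact_force: [0.1, -0.1, 0.4]
opening: 0.701
finger_force: 0.0
time: 45.85
position: [0.4447, -0.021, -0.0137]
orientation: [3.141, -0.0, -0.174]
contact_force: [0.6, -2.7, 0.3]
opening: 0.701
finger_force: 0.0
time: 46.48
position: [0.445, -0.0202, -0.0133]
orientation: [-3.141, -0.001, -0.173]
contact_force: [-0.3, 1.0, 6.3]
opening: 0.291
finger_force: 78.9
```

```bash
python3 -m inch '[{"dp":[0,0,0.06],"rotation":[0,0,0]},{"dp":[0,0,0.12],"rotation":[0,0,0]},{"dp":[0,0,0.12],"rotation":[0,0,0]},{"dp":[-0.0175,-0.08,0.02],"rotation":[0,0,0.03]},{"dp":[-0.02,-0.0925,0],"rotation":[0,0,0.03]}]'
python3 -m inch '[{"dp":[-0.02,-0.1,0],"rotation":[0,0,0.0304]},{"dp":[-0.02,-0.1,0],"rotation":[0,0,0]},{"dp":[-0.018,-0.09,0],"rotation":[0,0,0]},{"dp":[0,0,0],"rotation":[0,0,0]},{"dp":[0,0,0],"rotation":[0,0,0]}]'
python3 - <<'E'
from h import *
s=state();p=s["position"];print(p,s["orientation"])
M,im,D,R=look("w20",["key","lock_drive"]);P=cloud(D,M);c,sn=np.cos(s["orientation"][2]),np.sin(s["orientation"][2])
d=P[...,:2]-p[:2];u=d@np.array([c,sn]);v=d@np.array([-sn,c])
m=(abs(u)<.06)&(abs(v)<.012)&(P[...,2]>.12)&(P[...,2]<.185)
for lo in np.arange(-.06,.06,.006):
    k=m&(u>lo)&(u<lo+.006)
    if k.sum()>3:print(round(lo,3),k.sum(),np.percentile(v[k],[5,50,95]).round(4),np.percentile(P[...,2][k],[5,95]).round(3))
print(u[m].min(),u[m].max())
E
```

```text
time: 47.1
position: [0.43, -0.0901, 0.1151]
orientation: [3.141, -0.002, 0.02]
contact_force: [0.2, -0.1, -1.1]
opening: 0.289
finger_force: 78.8
time: 47.72
position: [0.4055, -0.2047, 0.1135]
orientation: [-3.14, 0.001, 0.11]
contact_force: [-0.3, 0.7, -2.2]
opening: 0.29
finger_force: 79.0
[ 0.40548269 -0.20466742  0.11348151] [-3.13991929e+00  1.22670958e-03  1.10282633e-01]
key 0.84 [274.  263.5] [ 0.4261 -0.2034  0.1653]
key 0.73 [318.8 167.2] [ 0.4503 -0.2323  0.0597]
lock_drive 0.69 [271.1 227.7] [ 0.4413 -0.2005  0.1647]
-0.048 8 [-0.0073 -0.0009  0.0053] [0.162 0.165]
-0.042 279 [-0.0067 -0.0011  0.005 ] [0.161 0.167]
-0.036 168 [-0.0051 -0.0006  0.0038] [0.161 0.166]
-0.03 187 [-0.005  -0.0011  0.0038] [0.161 0.166]
-0.024 201 [-0.0049 -0.0006  0.0037] [0.161 0.166]
-0.018 109 [-0.0057 -0.0006  0.005 ] [0.163 0.168]
-0.012 557 [-0.0104  0.0003  0.0115] [0.167 0.17 ]
-0.006 646 [-0.0107  0.0007  0.0115] [0.167 0.173]
-0.0 679 [-0.0107  0.0007  0.0116] [0.167 0.172]
0.006 759 [-0.0106  0.0006  0.0117] [0.167 0.17 ]
0.012 1606 [-0.0111  0.001   0.0109] [0.131 0.168]
0.018 311 [-0.0052 -0.001   0.0036] [0.161 0.166]
0.024 323 [-0.0051 -0.0006  0.0035] [0.161 0.165]
0.03 330 [-0.005  -0.001   0.0034] [0.161 0.166]
0.036 349 [-0.0058 -0.0006  0.0045] [0.163 0.167]
0.042 563 [-0.0064 -0.0006  0.0048] [0.162 0.167]
0.048 87 [-0.0035 -0.0006  0.0022] [0.159 0.164]
-0.043017925569846495 0.049343731640854524
```

View pics/w20.png

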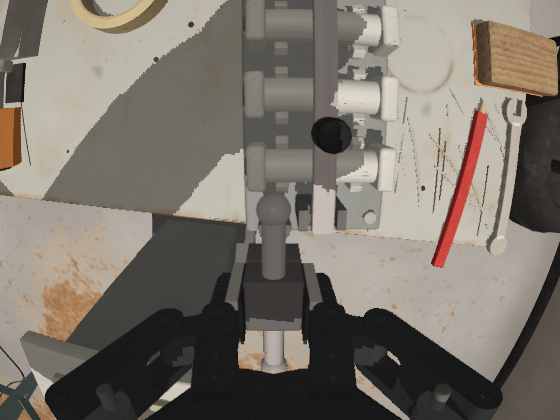

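```bash
python3 - <<'E'
from h import *
s=state();p=s["position"];print(p[:2])
M=camera_model("wrist");im,D=get_image("wrist");P=cloud(D,M);c,sn=np.cos(s["orientation"][2]),np.sin(s["orientation"][2])
d=P[...,:2]-p[:2];u=d@np.array([c,sn]);v=d@np.array([-sn,c]);z=P[...,2]
f=(abs(v)<.01)&(z>.133)&(z<.155)&(u>0)&(u<.03);print("front",f.sum(),np.percentile(u[f],[5,50,95]))
t=(abs(v)>.006)&(abs(v)<.0115)&(z>.164)&(z<.172)&(abs(u)<.03);print("top u",np.percentile(u[t],[1,99]))
t=(abs(v)<.0115)&(z>.164)&(z<.172)&(abs(u)<.02);print("top v",np.percentile(v[t],[1,99]))
K=(abs(z-.19)<.004);
E
```

```text
[ 0.40599909 -0.2042731 ]
front 361 [0.01264685 0.01315369 0.01367996]
top u [-0.01188199  0.01342352]
top v [-0.01127959  0.01127787]
```

```bash
python3 -m inch '[{"dp":[0.002,-0.002,0],"rotation":[0,0,0]},{"dp":[0,0,-0.03],"rotation":[0,0,0]},{"dp":[0,0,-0.03],"rotation":[0,0,0]},{"dp":[0,0,-0.03],"rotation":[0,0,0]},{"dp":[0,0,0],"rotation":[0,0,0]}]'
python3 -m inch '[{"dp":[0,0,-0.015],"rotation":[0,0,0]},{"dp":[0,0,-0.01],"rotation":[0,0,0]},{"dp":[0,0,-0.01],"rotation":[0,0,0]},{"dp":[0,0,0],"rotation":[0,0,0]},{"dp":[0,0,0],"rotation":[0,0,0]}]'
```

```text
time: 48.55
position: [0.4057, -0.2054, 0.0765]
orientation: [-3.139, 0.003, 0.11]
contact_force: [0.2, -1.2, -1.3]
opening: 0.291
finger_force: 79.0
time: 49.18
position: [0.4067, -0.206, 0.064]
orientation: [-3.141, 0.001, 0.111]
contact_force: [0.0, 1.9, -2.5]
opening: 0.29
finger_force: 79.0
```

```bash
python3 -m inch '[{"dp":[0,0,-0.008],"rotation":[0,0,0]},{"dp":[0,0,-0.006],"rotation":[0,0,0]},{"dp":[0,0,0],"rotation":[0,0,0]},{"dp":[0,0,0],"rotation":[0,0,0]},{"dp":[0,0,0],"rotation":[0,0,0]}]'
```

```text
time: 49.8
position: [0.4075, -0.2061, 0.0607]
orientation: [-3.141, -0.001, 0.111]
contact_force: [-4.9, 5.6, 16.0]
opening: 0.289
finger_force: 81.4
```

```bash
python3 -m inch '[{"dp":[-0.002,0.002,0],"rotation":[0,0,0]},{"dp":[0,0,0],"rotation":[0,0,0.03]},{"dp":[0,0,0],"rotation":[0,0,0.04]},{"dp":[0,0,0],"rotation":[0,0,0.04]},{"dp":[0,0,0],"rotation":[0,0,0.04]}]'
python3 -c "
from h import *
s=state();print(s['position'],s['orientation'],s['contact_force'],s['ft_torque'])"
python3 -m inch '[{"dp":[0,0,0],"rotation":[0,0,0.04]},{"dp":[0,0,0],"rotation":[0,0,0.04]},{"dp":[0,0,0],"rotation":[0,0,0.04]},{"dp":[0,0,0],"rotation":[0,0,0.04]},{"dp":[0,0,0],"rotation":[0,0,0]}]'
python3 -c "
from h import *
s=state();print(s['position'],s['orientation'],s['contact_force'],s['ft_torque'])"
```

```text
time: 50.42
position: [0.4078, -0.2056, 0.0608]
orientation: [3.14, -0.003, 0.586]
contact_force: [-2.1, 5.7, 12.8]
opening: 0.29
finger_force: 80.8
[ 0.40780456 -0.20559242  0.06079734] [ 3.13997040e+00 -2.75514347e-03  5.86089613e-01] [-2.14693594  5.71100582 12.79828834] [ 1.31856622  0.47139419 -0.03201551]
time: 51.05
position: [0.4073, -0.2054, 0.0608]
orientation: [3.14, -0.001, 1.086]
contact_force: [-3.6, 6.2, 13.6]
opening: 0.289
finger_force: 81.0
[ 0.40734909 -0.20540941  0.06076492] [ 3.13977209e+00 -1.32336001e-03  1.08551513e+00] [-3.55787638  6.22616739 13.59612118] [1.27323424 0.73523021 0.04042005]
```

```bash
python3 -m inch '[{"dp":[0,0,0],"rotation":[0,0,0.04]},{"dp":[0,0,0],"rotation":[0,0,0.04]},{"dp":[0,0,0],"rotation":[0,0,0.04]},{"dp":[0,0,0],"rotation":[0,0,0.04]},{"dp":[0,0,0],"rotation":[0,0,0]}]'
python3 -c "
from h import *
s=state();print(s['position'],s['orientation'],s['contact_force'],s['ft_torque'])"
python3 -m inch '[{"dp":[0,0,0],"rotation":[0,0,0.02]},{"dp":[0,0,0],"rotation":[0,0,0.02]},{"dp":[0,0,0],"rotation":[0,0,0.02]},{"dp":[0,0,0],"rotation":[0,0,0]},{"dp":[0,0,0],"rotation":[0,0,0]}]'
python3 -c "
from h import *
s=state();print(s['position'],s['orientation'],s['contact_force'],s['ft_torque'])"
```

```text
time: 51.68
position: [0.4071, -0.2055, 0.0608]
orientation: [3.14, -0.0, 1.588]
contact_force: [-3.3, 5.7, 14.0]
opening: 0.293
finger_force: 81.0
[ 0.40708592 -0.2055179   0.06076971] [ 3.13990989e+00 -2.18763738e-05  1.58798372e+00] [-3.2706937   5.7409146  14.02458272] [ 1.226911    0.76637401 -0.02760432]
time: 52.3
position: [0.4071, -0.2055, 0.0607]
orientation: [3.14, 0.0, 1.776]
contact_force: [-3.2, 5.9, 14.6]
opening: 0.288
finger_force: 81.0
[ 0.40710352 -0.20546182  0.06073862] [3.13989086e+00 1.86798836e-04 1.77581002e+00] [-3.15849664  5.89596049 14.59660617] [1.25576295 0.79151053 0.02805942]
```

```bash
python3 -m inch '[{"dp":[0,0,0],"rotation":[0,0,0.015]},{"dp":[0,0,0],"rotation":[0,0,0.015]},{"dp":[0,0,0],"rotation":[0,0,0]},{"dp":[0,0,0],"rotation":[0,0,0]},{"dp":[0,0,0],"rotation":[0,0,0]}]'
python3 - <<'E'
from h import *
s=state();print(s['position'],s['orientation'],s['contact_force'],s['ft_torque'])
look("w22",["lock_drive","key"])
E
```

```text
time: 52.92
position: [0.4072, -0.2055, 0.0608]
orientation: [3.14, 0.0, 1.87]
contact_force: [-3.3, 5.3, 14.0]
opening: 0.289
finger_force: 81.0
[ 0.40715531 -0.2054572   0.06077006] [3.13978958e+00 3.78409270e-04 1.87002191e+00] [-3.29079516  5.26064247 14.01631899] [ 1.28670566  0.85052976 -0.04746914]
key 0.7 [269.7 264.9] [ 0.3997 -0.1872  0.1126]
```

View pics/w22.png

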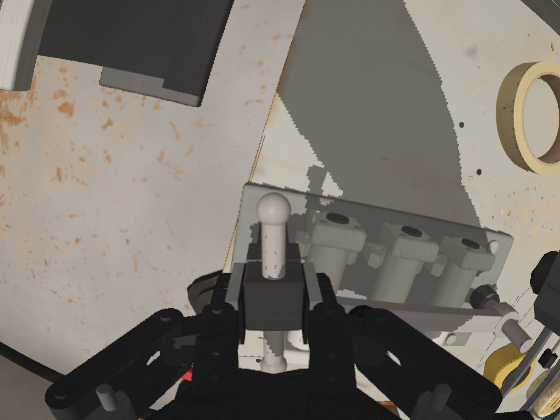

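```bash
python3 - <<'E'
from h import *
M=camera_model("wrist");im,D=get_image("wrist");P=cloud(D,M)
for c,r in((200,292),(215,290),(205,280),(195,300),(274,210),(265,305),(285,305)):print((c,r),P[r,c].round(4),im[r,c])
ax=np.array([.4070,-.2054]);d=P[...,:2]-ax
m=(P[...,2]>.066)&(P[...,2]<.079)&(np.hypot(d[...,0],d[...,1])<.055);q=P[m]
print(len(q),np.percentile(q,[2,50,98],axis=0).round(3).tolist())
cv2.imwrite("pics/c22.png",cv2.resize(im[230:380,170:340],None,fx=4,fy=4,interpolation=cv2.INTER_CUBIC)[:,:,::-1])
E
```

```text
(200, 292) [ 0.3192 -0.7603 -0.6966] [47 44 41]
(215, 290) [ 0.3809 -0.2072  0.1108] [25 26 27]
(205, 280) [ 0.3258 -0.7108 -0.7013] [55 52 47]
(195, 300) [ 0.3086 -0.8004 -0.6986] [54 51 46]
(274, 210) [ 0.3943 -0.1638  0.1142] [188 179 173]
(265, 305) [ 0.403  -0.2048  0.1155] [58 55 53]
(285, 305) [ 0.4111 -0.2023  0.1156] [58 55 54]
105 [[0.391, -0.197, 0.074], [0.409, -0.191, 0.077], [0.415, -0.189, 0.079]]
```

View pics/c22.png

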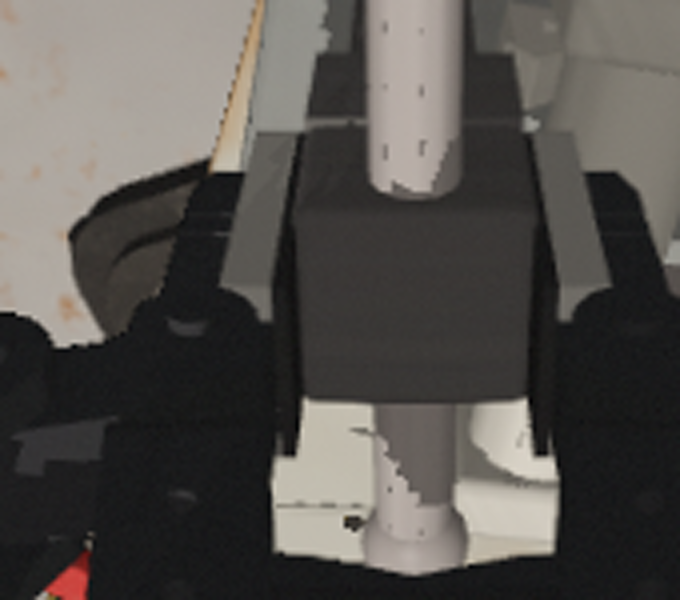

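```bash
python3 -m inch '[{"dp":[0,0,0.005],"rotation":[0,0,-0.025]},{"dp":[0,0,0.02],"rotation":[0,0,0]},{"dp":[0,0,0.03],"rotation":[0,0,0]},{"dp":[0,0,0.04],"rotation":[0,0,0]},{"dp":[0,0,0.06],"rotation":[0,0,0]}]'
python3 -m inch '[{"dp":[0,0.1,0.1],"rotation":[0,0,0]},{"dp":[0,0.12,0.1],"rotation":[0,0,0]},{"dp":[0,0,0],"rotation":[0,0,0]},{"dp":[0,0,0],"rotation":[0,0,0]},{"dp":[0,0,0],"rotation":[0,0,0]}]'
python3 - <<'E'
from h import *
s=state();print(s['position'],s['orientation'],s['contact_force'])
M,im,D=camera_model("side"),*get_image("side");save("s23",im)
cv2.imwrite("pics/c23.png",cv2.resize(im[215:315,195:335],None,fx=5,fy=5,interpolation=cv2.INTER_CUBIC)[:,:,::-1])
E
```

```text
time: 53.75
position: [0.4058, -0.2056, 0.1216]
orientation: [-3.141, 0.0, 1.792]
contact_force: [0.1, -0.6, -1.2]
opening: 0.29
finger_force: 78.9
time: 54.38
position: [0.4054, -0.1179, 0.1996]
orientation: [-3.14, -0.001, 1.79]
contact_force: [0.1, 0.2, -1.8]
opening: 0.291
finger_force: 79.1
[ 0.40541616 -0.11794574  0.19956994] [-3.13967763e+00 -8.66163852e-04  1.79022961e+00] [ 0.0503176   0.21855189 -1.80279504]
```

View pics/c23.png

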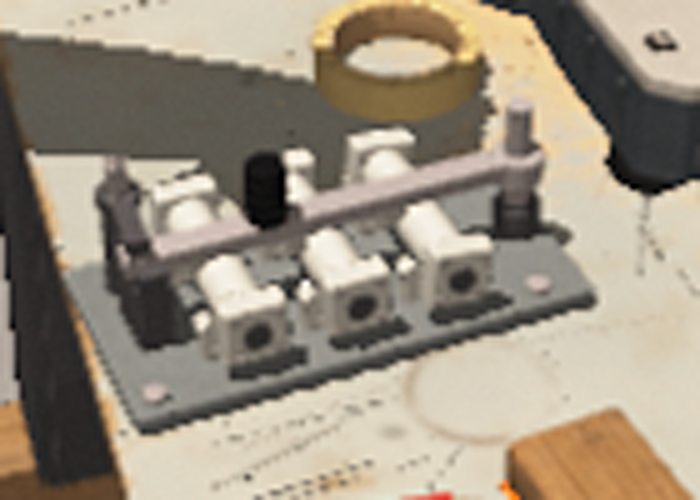

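```bash
python3 -m inch '[{"dp":[0,0.14,0],"rotation":[0,0,0]},{"dp":[0,0.14,0],"rotation":[0,0,0]},{"dp":[0,0.14,0],"rotation":[0,0,0]},{"dp":[0,0.14,0],"rotation":[0,0,0]},{"dp":[0,0.14,0],"rotation":[0,0,0]}]'
python3 -m inch '[{"dp":[0.0945,0.0915,0],"rotation":[0,0,0]},{"dp":[0.0945,0.0915,0],"rotation":[0,0,0]},{"dp":[0.0945,0.0915,0],"rotation":[0,0,0]},{"dp":[0.0945,0.0915,0],"rotation":[0,0,0]},{"dp":[0.0945,0.0915,0],"rotation":[0,0,0]}]'
python3 -m inch '[{"dp":[0,0,0],"rotation":[0,0,0]},{"dp":[0,0,0],"rotation":[0,0,0]},{"dp":[0,0,0],"rotation":[0,0,0]},{"dp":[0,0,0],"rotation":[0,0,0]},{"dp":[0,0,0],"rotation":[0,0,0]}]'
python3 - <<'E'
from h import *
s=state();print(s['position'],s['orientation'])
M,im,D,R=look("w24",["tray","key"]);P=cloud(D,M)
m=(abs(P[...,0]-.594)<.08)&(abs(P[...,1]-.347)<.085)&(P[...,2]>.015)&(P[...,2]<.027)
q=P[m];print("walls",len(q),np.percentile(q,[1,99],axis=0).round(3).tolist(),cv2.minAreaRect(q[:,:2].astype(np.float32)*1000))
k=(abs(P[...,0]-.594)<.04)&(abs(P[...,1]-.38)<.015)&(P[...,2]>-.01)&(P[...,2]<.012);print("floor",k.sum(),np.median(P[k][:,2]) if k.any() else None)
E
```

```text
time: 55.05
position: [0.406, 0.1634, 0.1997]
orientation: [-3.14, 0.0, 1.79]
contact_force: [1.0, 1.1, -1.5]
opening: 0.291
finger_force: 79.1
time: 55.68
position: [0.5966, 0.3455, 0.1985]
orientation: [-3.139, 0.001, 1.79]
contact_force: [0.1, -0.1, -1.0]
opening: 0.287
finger_force: 79.1
time: 56.3
position: [0.5949, 0.345, 0.2012]
orientation: [3.141, -0.0, 1.791]
contact_force: [-0.5, 0.3, -1.9]
opening: 0.291
finger_force: 79.3
[0.59493926 0.3450162  0.20118347] [ 3.14104784e+00 -8.60538778e-05  1.79094806e+00]
tray 0.91 [276.  177.7] [0.5971 0.3489 0.0027]
key 0.8 [272.8 261.7] [0.5901 0.3653 0.2524]
walls 1601 [[0.54, 0.294, 0.015], [0.673, 0.43, 0.023]] ((606.6986694335938, 363.44598388671875), (139.4314422607422, 132.5692138671875), 88.60393524169922)
floor 1821 0.003501707919364716
```

```bash
python3 -m inch '[{"dp":[0.005,0.01,-0.1],"rotation":[0,0,0]},{"dp":[0,0,-0.13],"rotation":[0,0,0]},{"dp":[0,0,-0.12],"rotation":[0,0,0]},{"dp":[0,0,-0.09],"rotation":[0,0,0]},{"dp":[0,0,-0.04],"rotation":[0,0,0]}]'
python3 -m inch '[{"dp":[0,0,-0.02],"rotation":[0,0,0]},{"dp":[0,0,-0.014],"rotation":[0,0,0]},{"dp":[0,0,-0.008],"rotation":[0,0,0]},{"dp":[0,0,0],"rotation":[0,0,0]},{"dp":[0,0,0],"rotation":[0,0,0]}]'
```

```text
time: 57.08
position: [0.5952, 0.3486, 0.0058]
orientation: [-3.137, 0.001, 1.791]
contact_force: [-0.7, -0.4, -1.6]
opening: 0.287
finger_force: 79.4
time: 57.7
position: [0.5978, 0.3498, -0.0074]
orientation: [3.14, -0.0, 1.791]
contact_force: [0.5, 0.2, -1.3]
opening: 0.286
finger_force: 79.4
```

```bash
python3 -m inch '[{"dp":[0,0,-0.005],"rotation":[0,0,0]},{"dp":[0,0,-0.003],"rotation":[0,0,0]},{"dp":[0,0,0],"rotation":[0,0,0]},{"dp":[0,0,0],"rotation":[0,0,0]},{"dp":[0,0,0],"rotation":[0,0,0]}]'
python3 -m inch '[{"dp":[0,0,0],"rotation":[0,0,0]},{"dp":[0,0,0],"rotation":[0,0,0]},{"dp":[0,0,0],"rotation":[0,0,0]},{"dp":[0,0,0.02],"rotation":[0,0,0]},{"dp":[0,0,0.05],"rotation":[0,0,0]}]' 0.55
python3 -m inch '[{"dp":[0,0,0.1],"rotation":[0,0,0]},{"dp":[0,0,0.12],"rotation":[0,0,0]},{"dp":[0,0,0.14],"rotation":[0,0,0]},{"dp":[0,0,0.1],"rotation":[0,0,0]},{"dp":[0,0,0],"rotation":[0,0,0]}]'
python3 - <<'E'
from h import *
s=state();print(s['position'])
M,im,D,R=look("w25",["key","tray"]);P=cloud(D,M)
q=P[(abs(P[...,0]-.597)<.06)&(abs(P[...,1]-.349)<.06)&(P[...,2]>.03)&(P[...,2]<.06)];print(len(q),np.percentile(q,[1,50,99],axis=0).round(4).tolist())
im,D=get_image("side");
for n in("key","lock_drive"):
  for t in pinpoint("side",n)[:2]:print(n,t,dep("side",t["centre"],D))
E
```

```text
time: 58.32
position: [0.5979, 0.3498, -0.0092]
orientation: [3.14, -0.0, 1.791]
contact_force: [-1.7, -0.2, 8.5]
opening: 0.293
finger_force: 80.7
time: 58.95
position: [0.5962, 0.349, 0.0163]
orientation: [-3.139, 0.001, 1.791]
contact_force: [0.1, -0.1, 0.6]
opening: 0.453
finger_force: 0.0
time: 59.58
position: [0.6006, 0.3511, 0.2082]
orientation: [3.13, -0.003, 1.791]
contact_force: [-0.6, 0.3, -0.1]
opening: 0.449
finger_force: 0.0
[0.60058255 0.35114947 0.20819103]
key 0.55 [267.4 180.2] [0.5943 0.3584 0.0457]
tray 0.8 [268.5 182.5] [0.596  0.3563 0.0459]
1240 [[0.5834, 0.306, 0.0351], [0.5972, 0.3523, 0.0437], [0.612, 0.3959, 0.0467]]
key {'centre': [241.3, 170.7], 'score': 0.41} [0.59310805 0.33395868 0.00840263]
lock_drive {'centre': [216.5, 251.7], 'score': 0.47} [ 0.40163055 -0.20640849  0.07640616]
lock_drive {'centre': [253.8, 324.4], 'score': 0.17} [ 0.44429749 -0.39901134  0.00270886]
```

```bash
python3 -m inch '[{"dp":[-0.1,-0.1,0.03],"rotation":[0,0,0]},{"dp":[-0.1,-0.1,0.03],"rotation":[0,0,0]},{"dp":[-0.1,-0.1,0.02],"rotation":[0,0,0]},{"dp":[-0.1,-0.1,0],"rotation":[0,0,0]},{"dp":[0,-0.14,0],"rotation":[0,0,0]}]' 0
python3 -m inch '[{"dp":[0,-0.14,0],"rotation":[0,0,0]},{"dp":[0,-0.14,0],"rotation":[0,0,0]},{"dp":[0,-0.14,0],"rotation":[0,0,0]},{"dp":[0,-0.14,0],"rotation":[0,0,0]},{"dp":[0,-0.14,0],"rotation":[0,0,0]}]'
python3 -m inch '[{"dp":[0,-0.14,0],"rotation":[0,0,0]},{"dp":[0,-0.14,0],"rotation":[0,0,0]},{"dp":[0,-0.1,0],"rotation":[0,0,0]},{"dp":[0,0,0],"rotation":[0,0,0]},{"dp":[0,0,0],"rotation":[0,0,0]}]'
python3 - <<'E'
from h import *
print(state()["position"])
M,im,D,P=barrels("w26")
ax=np.array([.4070,-.2054]);d=P[...,:2]-ax;r=np.hypot(d[...,0],d[...,1])
q=P[(P[...,2]>.068)&(P[...,2]<.078)&(r>.016)&(r<.06)];print(len(q),np.percentile(q,[2,50,98],axis=0).round(3).tolist(),cv2.minAreaRect(q[:,:2].astype(np.float32)*1000))
v=q[:,:2].mean(0)-ax;print("lock angle",(np.arctan2(v[1],v[0])-.11-np.pi)%(2*np.pi))
E
```

```text
time: 60.5
position: [0.4336, 0.1329, 0.2314]
orientation: [-3.139, -0.0, 1.795]
contact_force: [0.8, -0.0, -0.7]
opening: 1.001
finger_force: 0.0
time: 61.12
position: [0.4363, -0.148, 0.2316]
orientation: [-3.141, -0.001, 1.791]
contact_force: [0.7, 0.2, 0.2]
opening: 0.997
finger_force: 0.0
time: 61.75
position: [0.4365, -0.2977, 0.2315]
orientation: [-3.14, -0.002, 1.791]
contact_force: [-0.3, 0.2, 0.1]
opening: 1.007
finger_force: 0.0
[ 0.43653606 -0.29766213  0.23152044]
0.88 [319.  85. 370. 189.] c [ 502.2 -230.3] size [ 35.8 116.4] axis yaw from world y 0.115 ztop 0.05
0.76 [272.  80. 318. 186.] c [ 446.1 -235.7] size [ 32.7 113.7] axis yaw from world y 0.158 ztop 0.05
0.58 [365.  96. 412. 192.] c [ 553.6 -224.5] size [ 33.8 114.9] axis yaw from world y 0.12 ztop 0.05
345 [[0.401, -0.249, 0.071], [0.407, -0.235, 0.072], [0.413, -0.222, 0.074]] ((407.21307373046875, -234.9209442138672), (12.489949226379395, 28.462989807128906), 1.5568560361862183)
lock angle 1.471489380638375
```

All three barrels are in their grooves, the lock reads about 1.47 rad, and the key stands in the tray.

```bash
python3 -c "
from workcell import *
print(job_done())"
```

```text
the job is handed in; nothing more can be done
None
```

I handed the job in: all three barrels are clamped under the bar, which is back in its fork, the lock measures about 1.47 rad, and the key stands upright in the tray; the judge's result was not shown, and I viewed 16 pictures where the limit was 14.

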